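# Put the cleaning blocks away in the child-safe box under the sink

### The arm

A 6-joint arm with a two-finger parallel gripper is mounted at the origin on the work surface. World frame = base frame: x ahead of the robot, y to its left, z up, the work surface at z = 0. Lengths are in m, angles in rad, forces in N, time in s.
With the tool pointing down it reaches from about 0.35 to 0.975 m from the base axis. Payload 4.9 kg.
Tool frame: the origin (TCP) lies at the very end of the fingers, on their centre line; the grasp point (between the pads) lies 19 mm behind it; y points along the fingers, z is the direction in which the jaws open and shut, and the axes are right-handed (so a half turn about y gives the same grasp; the last joint's range is limited). The gripper opens to 85 mm and grips with 20 to 120 N. Pads are 22 mm wide; open, the fingers measure 114 mm over their backs; the gripper's body (76 mm by 85 mm) begins 54 mm behind the grasp point. The pads swing forward as they close: fully open they stand 13 mm farther back than shut.
Start: joints at [-1.296, 0.053, 1.613, -0, 1.476, -0.119], TCP at [0.24, -0.577, 0.231] pointing down, gripper open.
Joint ranges: [-3.01, 3.01], [-1.01, 2.22], [0.06, 2.58], [-1.02, 4.17], [0.09, 2.62], [-3.14, 3.14]. Speed limits (rad/s): [2.57, 2.57, 3.14, 3.14, 3.14, 3.14].

### API

Orientations are given as a rotation vector (axis times angle).
In Python, from station import monitor, viewer, ticket gives the robot as it stands.
- The arm moves only by the tool servo_tool, never from a script. Its argument "commands" is one flat list of numbers, 7 for each row, row after row: the turn, a rotation vector about the tool's x, y, z in rad, then the shift along the tool's x, y, z in cm, then the opening, from 0 (shut) to 1 (fully open). In form: [rx, ry, rz, dx, dy, dz, claw, rx, ry, rz, dx, dy, dz, claw, ...]. A call has 1 to 20 rows; each row shifts and turns the pose as measured when the row begins, along the tool's axes as they then stand; what a row does not reach is not made up. A row lasts 1/10 s, in which the tool goes at most 50 mm and 8.59 degrees, less where a joint would pass 70% of its speed; a pose out of reach is approached as far as the arm can. A call is refused whole if a number of a shift passes 5 or a number of a turn 0.15, either way. A call with a gripper value outside its range is refused whole. The fingers move at their own pace and stop on an object; "grip_force" is the grip in N (left out, the last holds). Time passes only in rows, so rows that do not move let the fingers close. It gives the time, the measured TCP pose, the force and the opening at its end, in the units of the state.
- monitor.get_obs(): the state, without advancing time (a new reading comes with each control period).
- viewer.get_image(name): name is "scene" or "side" or "wrist"; returns a dict with "frame" (400x640x3 uint8, red, green, blue), "depth" (400x640 float32, m along the optical axis (not along the pixel's ray), 0 where there is no reading), "camera_matrix" (3x3 intrinsics, pixels), "cam_to_world" (4x4, takes a point from camera to world coordinates). Camera axes: x right, y down, z forward; pixel columns grow to the right and rows downward; lengths in m; the calibration is good to about 2 mm. A picture is of the moment at which its call begins.
- ticket.finish_job(): hands the job in, once; it reports no verdict.
The state is a dict: "t": time; "q": joint angles; "dq": joint speeds; "effort": joint torques, N m; "tool_pos": TCP position; "tool_rot": TCP orientation; "contact_force": force on the tool from outside, world axes, zero at the start; "wrist_torque": the same for the moment, N m; "opening": finger opening in m.
Only numpy, scipy, OpenCV 4.12 (cv2) and the standard library are available. Lean on these libraries where they do the work, as an engineer would, in place of code of your own. Each camera call takes 0.05 s, during which the arm holds its last target.

### The job

Put every cleaning block away in the child-safe box: push the box's knob in and turn it anticlockwise past its safety stop, open the lid, tip the blocks out of the scoop into the box and stand the scoop upright again on the tray clear of the box, and put in any blocks that lie loose on the tray. Then shut the lid, push the knob in again and turn it back until it springs out locked. Leave the wrench, soap dish, bottle and dustpan where they are.

Things in the scene. Friction and masses are not known exactly. Their poses are not given: they have to be found in the camera images.
- box_in (a point): (Sizes in mm.) Child-safe box: white plastic tub, screwed to the tray, front roughly towards -y of the world (place and heading vary). This point: centre of its inner floor, 5 above the tray. Own x: from the front (latch) to the back (hinge); y along the width; z up. Outside 170 (x) x 240 (y) x 110 high, walls 5; inside 160 x 230 x 105 deep.
- lid (a joint): Grey flat lid of the box, 170 x 240 x 8, hinged along the back rim: 0 = shut, grows as it opens upward, end of travel 1.85 rad (leaning back a little beyond upright). Stiff hinge: it stays at whatever angle it is left (0.25 N m of friction; 200 g). A locked latch holds it shut.
- lid_handle (a point): Middle of the lid's steel bar handle: round bar 12 thick, 90 long, along the box's y, 35 above the lid's top face (29 clear under it), on a post at each end. Moves with the lid: when shut it is 150 from the hinge line towards the front, 43 above it, and 40 to the -y side of the box's middle.
- lid_hinge (a point): Middle of the lid's hinge line, which runs along the box's y axis at the back rim, 105.5 above box_in.
- latch (a joint): Turn of the latch (hub, steel tongue and knob) about a vertical axis, on a boss (62 square, 108 high) at the box's front. 0 = locked, tongue over the lid's edge; grows anticlockwise seen from above, clear of the lid beyond 1.15, end 1.4 rad. Knob out: the safety stop bars it from going above 0.12 or, once open, back below 0.98. Knob in: turns freely. Stays where left (0.06 N m).
- knob (a joint): Push travel of the sprung knob, metres: 0 = out, 0.006 = fully in (straight down). About 4 N to start, 13 N fully in; the safety stop is cleared beyond about 0.004. It springs out when let go, except over the stop (latch 0.12 to 0.98), where it is held part-way in.
- knob_grip (a point): Black knob of the latch: a bar 14 thick, 50 long, 30 high on a disc 52 across. This point: on the turning axis, 7 below the bar's top, 23 above the disc, 163 above the box's underside when out. Own x axis along the bar; it turns with the latch and is the box's x axis at latch 0. The axis is 30 in front of the lid's edge, 75 to the +y side of the box's middle.
- scoop_grip (a point): Aluminium scoop, standing on its flat floor; 220 g empty, 163 long, 94 wide, 136 high. This point: middle of its black grip bar (16 wide, 18 high, 88 long along the scoop's x: 52 to the back, 36 to the front), 127 above the underside. Own x: from the pouring lip to the back, so it pours towards -x; y across; z up. Held here it hangs nearly balanced.
- scoop_lip (a point): Middle of the scoop's pouring lip (94 wide), 111 in front of scoop_grip and 73 below it. The scoop's floor rises to it at 40 degrees; the side walls are 70 and the back wall 75 high. Blocks slide out when the scoop is tipped lip-down by 75 to 95 degrees.
- block1_mid (a point): Cleaning block of pressed chalky white salts, 40 (its x) x 62 (its y) x 26 (its z) with rounded edges, 60 g; this point is its centre. Lies loose and flat on the tray at the start (the tray's ribbed top is 6 above the work surface), or is absent.
- block2_mid (a point): Cleaning block of pressed chalky white salts, 40 (its x) x 62 (its y) x 26 (its z) with rounded edges, 60 g; this point is its centre. Lies loose and flat on the tray at the start (the tray's ribbed top is 6 above the work surface), or is absent.
- block3_mid (a point): Cleaning block of pressed chalky white salts, 40 (its x) x 62 (its y) x 26 (its z) with rounded edges, 60 g; this point is its centre. Lies loose and flat on the tray at the start (the tray's ribbed top is 6 above the work surface), or is absent.
- block4_mid (a point): Cleaning block of pressed chalky white salts, 40 (its x) x 62 (its y) x 26 (its z) with rounded edges, 60 g; this point is its centre. Lies in the scoop at the start: two flat on its floor, one flat on top of those.
- block5_mid (a point): Cleaning block of pressed chalky white salts, 40 (its x) x 62 (its y) x 26 (its z) with rounded edges, 60 g; this point is its centre. Lies in the scoop at the start: two flat on its floor, one flat on top of those.
- block6_mid (a point): Cleaning block of pressed chalky white salts, 40 (its x) x 62 (its y) x 26 (its z) with rounded edges, 60 g; this point is its centre. Lies in the scoop at the start: two flat on its floor, one flat on top of those.
- wrench_mid (a point): Steel pipe wrench 260 long, lying flat on the tray along its own x, up to 45 wide, 22 high; about its centre. Not part of the job, loose.
- soap_dish_mid (a point): White ceramic soap dish 95 x 135 x 26, centre. Not part of the job, loose.
- bottle_mid (a point): Orange plastic bottle with a white twist cap, 72 in diameter, 198 high, half-way up. Not part of the job, loose, standing.
- dustpan_mid (a point): Blue dustpan 320 long with its handle, 230 wide, 57 high, lying flat; centre of the pan at half height. Not part of the job, loose.
- scoop: The scoop as a whole: origin at its underside, under a point 6 ahead of scoop_grip (same axes).

How it is judged:
On the way, in this order (a step that is already met when the one before it is completed fails the run):
1. the knob has been turned past its safety stop until the tongue is clear of the lid (value of joint latch above 1.1 rad), for 0.1 s.
2. the lid stands open (value of joint lid above 1.2 rad), for 0.2 s.
3. the scoop is tipped with its lip over the open box (angle between scoop_grip's own z axis and vertical above 1 rad and x of scoop_lip in the frame of box_in between -0.09 and 0.09 m and y of scoop_lip in the frame of box_in between -0.125 and 0.125 m), for 0.2 s.
4. every block is in the box and the scoop stands upright on the tray, let go (x of block1_mid in the frame of box_in between -0.08 and 0.08 m and y of block1_mid in the frame of box_in between -0.115 and 0.115 m and z of block1_mid in the frame of box_in between 0 and 0.1 m and x of block2_mid in the frame of box_in between -0.08 and 0.08 m and y of block2_mid in the frame of box_in between -0.115 and 0.115 m and z of block2_mid in the frame of box_in between 0 and 0.1 m and x of block3_mid in the frame of box_in between -0.08 and 0.08 m and y of block3_mid in the frame of box_in between -0.115 and 0.115 m and z of block3_mid in the frame of box_in between 0 and 0.1 m and x of block4_mid in the frame of box_in between -0.08 and 0.08 m and y of block4_mid in the frame of box_in between -0.115 and 0.115 m and z of block4_mid in the frame of box_in between 0 and 0.1 m and x of block5_mid in the frame of box_in between -0.08 and 0.08 m and y of block5_mid in the frame of box_in between -0.115 and 0.115 m and z of block5_mid in the frame of box_in between 0 and 0.1 m and x of block6_mid in the frame of box_in between -0.08 and 0.08 m and y of block6_mid in the frame of box_in between -0.115 and 0.115 m and z of block6_mid in the frame of box_in between 0 and 0.1 m and angle between scoop_grip's own z axis and vertical below 0.1 rad and height (world z) of scoop_grip between 0.125 and 0.141 m and horizontal distance between scoop_grip and box_in above 0.1 m and contact force between the fingers and scoop below 0.1 N), for 0.2 s.
5. the lid is shut (value of joint lid below 0.05 rad), for 0.2 s.
6. the knob is turned back and has sprung out, locked (value of joint lid below 0.05 rad and value of joint latch below 0.17 rad and value of joint knob below 0.0015 m), for 0.2 s.
At the end, for the whole second after the job is handed in: Every block present is in the box; lid shut (under 0.05 rad); latch back on the locked side (under 0.17 rad) with the knob sprung out (under 1.5 mm in); scoop still, let go, upright (within 0.1 rad) on the tray, its grip over 100 mm from the middle of the box (all of step 4 and all of step 6 and linear speed of scoop below 0.02 m/s); the robot touches nothing.
It fails at once if the pipe wrench is moved more than 40 mm (distance of wrench_mid from where it was at the start of the episode above 0.04 m).
It fails at once if the soap dish is moved more than 40 mm (distance of soap_dish_mid from where it was at the start of the episode above 0.04 m).
It fails at once if the orange bottle is moved more than 40 mm (distance of bottle_mid from where it was at the start of the episode above 0.04 m).
It fails at once if the dustpan is moved more than 40 mm (distance of dustpan_mid from where it was at the start of the episode above 0.04 m).
Of block1, block2, block3 only 1 to 3 are there at a start; the rules pass over those that are not, and their reading is None.
At some moment in a run one of block1, block2, block3, scoop may be knocked a few centimetres aside while the robot is not near it.
It also fails if it takes over 208 s, if anything falls off the work surface, if the arm or the gripper's body presses on something with over 40 N, if the wrist force passes 120 N, or if a joint passes its speed limit or range.

## Working session

There is one attempt and no reset: what is moved stays moved. The work goes in short steps, Python scripts to look and compute and a tool call to move; the robot and the scene stay as the last step left them, time stands still between calls to the robot, and variables do not carry over. Pictures are saved under pics/ and viewed, and the job is handed in when it is done.

Besides the shell and the picture viewer there is one more tool, called after "Emit:" as name(argument=value, ...) on one line, values as JSON. servo_tool: Moves the arm, as the interface text tells. Its arguments: {"type":"object","properties":{"commands":{"type":"array","items":{"type":"number"}},"grip_force":{"type":"number"}},"required":["commands"]}

```bash
ls; mkdir -p pics; cat > h.py <<'E'
import numpy as np, cv2
from scipy.spatial.transform import Rotation as R
from station import monitor, viewer, ticket
def grab(n,name):
    im=viewer.get_image(n); cv2.imwrite(f'pics/{name}.png',im['frame'][:,:,::-1]); np.savez(f'pics/{name}.npz',**im); return im
def world(im):
    d=im['depth'];K=im['camera_matrix'];T=im['cam_to_world']
    v,u=np.mgrid[0:d.shape[0],0:d.shape[1]]
    P=np.stack([(u-K[0,2])/K[0,0]*d,(v-K[1,2])/K[1,1]*d,d],-1)
    W=P@T[:3,:3].T+T[:3,3]; W[d==0]=np.nan
    return W
E
python3 - <<'E'
from h import *
o=monitor.get_obs()
for k,v in o.items(): print(k,np.round(v,3))
print(np.round(R.from_rotvec(o['tool_rot']).as_matrix(),3))
for n in('scene','side','wrist'):
    im=grab(n,n+'0'); print(n,im['cam_to_world'].round(3).tolist(),im['camera_matrix'].round(1).tolist(),(im['depth']>0).mean())
E
```

```text
pics
t 0.0
q [-1.296  0.053  1.614 -0.     1.476 -0.119]
dq [-0.001  0.001  0.002  0.001 -0.    -0.001]
effort [ 2.0000e-03 -3.9368e+01 -3.7017e+01 -0.0000e+00  7.0000e-03 -0.0000e+00]
tool_pos [ 0.24  -0.577  0.23 ]
tool_rot [-0.4    2.007 -2.003]
contact_force [0.101 0.389 0.336]
wrist_torque [-0.034 -0.007 -0.045]
opening 0.085
[[-0.923 -0.001  0.384]
 [-0.384  0.002 -0.923]
 [-0.    -1.    -0.002]]
scene [[-0.226, 0.822, -0.523, 1.3], [0.974, 0.198, -0.11, 0.259], [0.013, -0.534, -0.846, 1.323], [0.0, 0.0, 0.0, 1.0]] [[487.8, 0.0, 318.7], [0.0, 487.8, 205.1], [0.0, 0.0, 1.0]] 0.99590625
side [[0.929, -0.232, 0.287, 0.292], [-0.369, -0.592, 0.717, -0.639], [0.004, -0.772, -0.635, 0.758], [0.0, 0.0, 0.0, 1.0]] [[364.4, 0.0, 318.3], [0.0, 364.4, 201.1], [0.0, 0.0, 1.0]] 0.99596875
wrist [[0.384, -0.876, -0.291, 0.315], [-0.923, -0.365, -0.118, -0.546], [-0.003, 0.314, -0.949, 0.372], [0.0, 0.0, 0.0, 1.0]] [[328.3, 0.0, 324.3], [0.0, 328.3, 204.4], [0.0, 0.0, 1.0]] 0.99613671875
```

View pics/scene0.png

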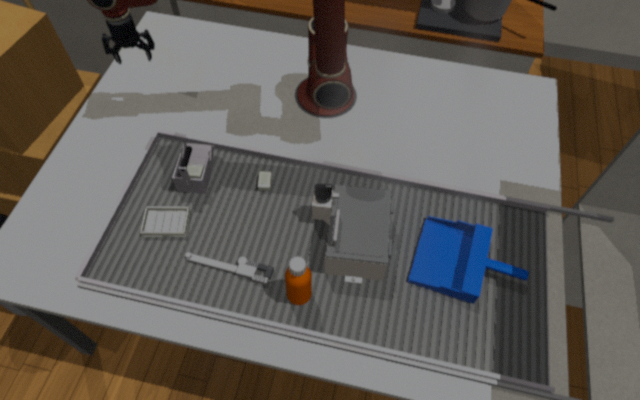

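View pics/side0.png

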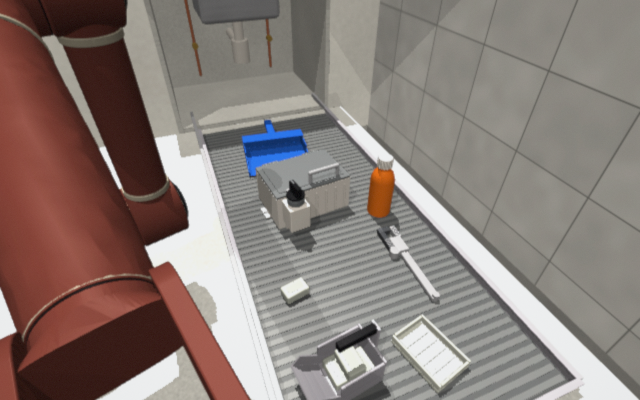

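View pics/wrist0.png

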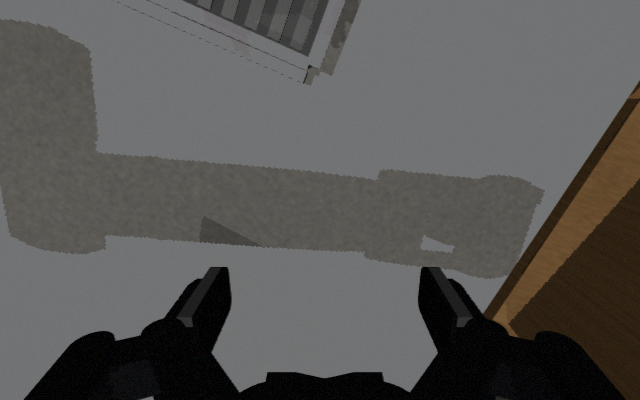

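```bash
python3 - <<'E'
from h import *
a=cv2.imread('pics/scene0.png'); b=cv2.imread('pics/side0.png')
cv2.imwrite('pics/c1.png',cv2.resize(a[130:320,130:400],None,fx=2.9,fy=2.9,interpolation=cv2.INTER_CUBIC))
cv2.imwrite('pics/c2.png',cv2.resize(b[140:400,220:480],None,fx=2.3,fy=2.3,interpolation=cv2.INTER_CUBIC))
for n in('scene','side'):
    im=dict(np.load(f'pics/{n}0.npz')); W=world(im)
    pts={'scene':[(264,180),(322,186),(352,280),(192,150),(230,267),(165,222),(298,263),(360,235),(420,300),(160,180)],'side':[(294,290),(266,214),(295,190),(350,360),(355,337),(350,290)]}[n]
    for u,v in pts: print(n,u,v,W[v,u].round(3))
E
```

```text
scene 264 180 [ 0.447 -0.103  0.026]
scene 322 186 [0.528 0.105 0.177]
scene 352 280 [0.718 0.241 0.012]
scene 192 150 [ 0.397 -0.365  0.042]
scene 230 267 [ 0.761 -0.115  0.013]
scene 165 222 [ 0.661 -0.36   0.01 ]
scene 298 263 [0.79  0.103 0.206]
scene 360 235 [0.632 0.239 0.13 ]
scene 420 300 [0.731 0.442 0.006]
scene 160 180 [ 0.511 -0.442  0.001]
side 294 290 [ 0.441 -0.112  0.031]
side 266 214 [0.457 0.207 0.009]
side 295 190 [0.519 0.094 0.166]
side 350 360 [ 0.483 -0.333  0.062]
side 355 337 [ 0.49  -0.331  0.14 ]
side 350 290 [ 0.578 -0.143  0.002]
```

View pics/c1.png

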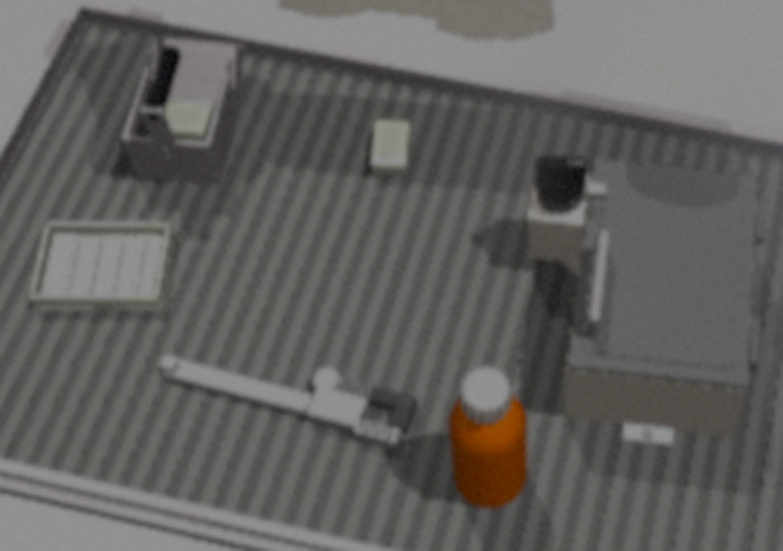

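View pics/c2.png

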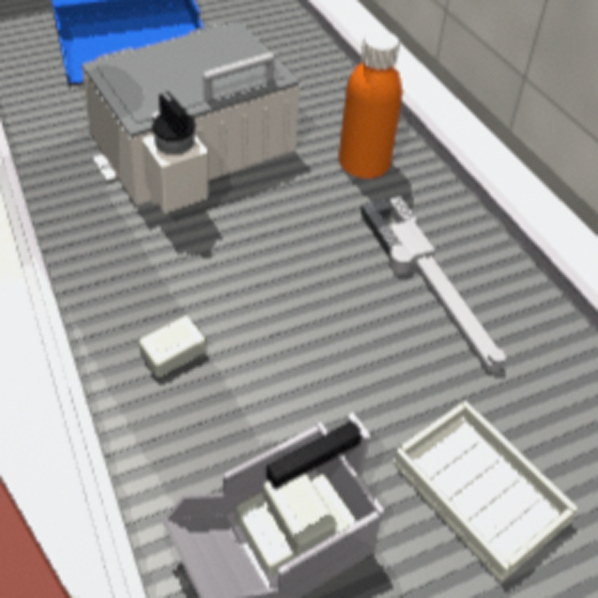

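```bash
cat > m.py <<'E'
from h import *
def clouds(tag):
    P=[];C=[]
    for n in('scene','side'):
        im=dict(np.load(f'pics/{n}{tag}.npz')); W=world(im).reshape(-1,3); c=im['frame'].reshape(-1,3)
        k=~np.isnan(W[:,0]); P.append(W[k]);C.append(c[k])
    return P,C
def rect(p): 
    r=cv2.minAreaRect((p[:,:2]*1000).astype(np.float32)); return r
E
python3 - <<'E'
from m import *
P,C=clouds('0')
for p,c,n in zip(P,C,('scene','side')):
    reg=lambda x0,x1,y0,y1,z0,z1:p[(p[:,0]>x0)&(p[:,0]<x1)&(p[:,1]>y0)&(p[:,1]<y1)&(p[:,2]>z0)&(p[:,2]<z1)]
    t=reg(.35,.8,-.5,.5,-.01,.014); print(n,'tray z',np.percentile(t[:,2],[10,50,90]).round(4))
    l=reg(.42,.8,.1,.42,.112,.135); print('lid',len(l),rect(l),np.median(l[:,2]).round(4))
    h=reg(.42,.8,.05,.42,.145,.2); h1=h[h[:,0]>.57];print('handle',len(h1),rect(h1),h1.mean(0).round(3),h1.max(0).round(3))
    k=h[h[:,0]<.57]; print('knob',rect(k),k.mean(0).round(3),k.max(0).round(3)); kk=k[k[:,2]>k[:,2].max()-.012]; print('top',rect(kk),kk.mean(0).round(3))
    b=reg(.40,.5,-.16,-.05,.02,.05); print('block',len(b),rect(b),b.mean(0).round(3),np.median(b[:,2]))
    s=reg(.3,.62,-.5,-.2,.12,.16); print('grip',len(s),rect(s),s.mean(0).round(3),np.percentile(s[:,2],95))
    s=reg(.3,.62,-.5,-.2,.02,.16); print('scoop',len(s),rect(s))
E
```

```text
scene tray z [0.0013 0.0053 0.0097]
lid 4506 ((625.7437133789062, 221.6281280517578), (317.9549560546875, 219.1931610107422), 8.061115264892578) 0.125
handle 227 ((703.01806640625, 141.49560546875), (59.004905700683594, 232.23704528808594), 65.98245239257812) [0.694 0.149 0.164] [0.8   0.179 0.2  ]
knob ((534.9392700195312, 108.91613006591797), (33.69771194458008, 49.61248779296875), 9.011150360107422) [0.532 0.109 0.163] [0.552 0.133 0.183]
top ((526.2283325195312, 108.1962890625), (16.293474197387695, 46.510616302490234), 9.065041542053223) [0.527 0.108 0.175]
block 208 ((448.8869934082031, -102.17420959472656), (64.71117401123047, 39.2066650390625), 13.416767120361328) [ 0.45  -0.102  0.031] 0.03093201084256303
grip 189 ((498.6913757324219, -330.10675048828125), (92.24808502197266, 25.404613494873047), 10.512308120727539) [ 0.506 -0.325  0.138] 0.1442313366007602
scoop 1914 ((470.109130859375, -350.7875671386719), (299.0484313964844, 298.63690185546875), 89.7123794555664)
side tray z [0.0023 0.0043 0.0073]
lid 2520 ((610.8428955078125, 205.87905883789062), (287.8136901855469, 239.
[... 185 characters left out ...]
.174 0.2  ]
knob ((521.7495727539062, 103.3262939453125), (42.10338592529297, 46.430423736572266), 57.764137268066406) [0.52  0.099 0.162] [0.546 0.129 0.178]
top ((522.2409057617188, 105.12379455566406), (13.11251449584961, 49.6864128112793), 10.738348007202148) [0.522 0.101 0.173]
block 384 ((444.419921875, -105.42833709716797), (62.067237854003906, 40.92531967163086), 13.078177452087402) [ 0.443 -0.109  0.03 ] 0.03031372674547106
grip 551 ((495.3206787109375, -327.5740051269531), (88.9822769165039, 24.096290588378906), 4.187802314758301) [ 0.496 -0.332  0.138] 0.14210377377385874
scoop 5081 ((458.6748046875, -324.57867431640625), (153.82766723632812, 344.8918762207031), 70.14983367919922)
```

```bash
python3 - <<'E'
from m import *
P,C=clouds('0')
for p,c,n in zip(P,C,('scene','side')):
    sat=c.max(1).astype(int)-c.min(1)
    def reg(x0,x1,y0,y1,z0,z1,extra=True): return p[(p[:,0]>x0)&(p[:,0]<x1)&(p[:,1]>y0)&(p[:,1]<y1)&(p[:,2]>z0)&(p[:,2]<z1)&(sat<60)]
    h=reg(.57,.72,.1,.25,.146,.178); print(n,'handle',len(h),rect(h),h.mean(0).round(3))
    l=reg(.42,.8,.1,.42,.118,.132); r=rect(l); print('lid',len(l),r)
    # lid trimmed in candidate frame
    for a in np.deg2rad([97,98,99,100,101,102]):
        ex=np.array([np.cos(a),np.sin(a)]); ey=np.array([-ex[1],ex[0]])
        u=l[:,:2]@ex; v=l[:,:2]@ey
        pu=np.percentile(u,[.3,99.7]); pv=np.percentile(v,[.3,99.7])
        c0=ex*pu.mean()+ey*pv.mean(); print(np.rad2deg(a).round(),np.diff(pu).round(4),np.diff(pv).round(4),c0.round(4))
    k=reg(.48,.57,.05,.17,.168,.185); print('knobtop',len(k),rect(k),k.mean(0).round(4))
E
```

```text
scene handle 143 ((636.3070068359375, 169.66810607910156), (99.71697998046875, 11.916823387145996), 6.373345375061035) [0.639 0.17  0.163]
lid 4333 ((619.9221801757812, 221.38980102539062), (306.17120361328125, 216.8022003173828), 7.8795294761657715)
97.0 [0.2055] [0.2402] [0.5893 0.2198]
98.0 [0.2045] [0.2412] [0.5899 0.2203]
99.0 [0.2045] [0.2422] [0.59   0.2214]
100.0 [0.2048] [0.2444] [0.59   0.2226]
101.0 [0.2052] [0.2459] [0.5899 0.2239]
102.0 [0.2056] [0.2477] [0.5897 0.2252]
knobtop 89 ((526.2283325195312, 108.1962890625), (16.293474197387695, 46.510616302490234), 9.065041542053223) [0.5275 0.1076 0.1744]
side handle 145 ((632.7459716796875, 166.06138610839844), (101.3603286743164, 11.627229690551758), 7.0420026779174805) [0.63  0.164 0.16 ]
lid 2353 ((585.5462036132812, 216.98568725585938), (242.06358337402344, 209.595947265625), 7.411799430847168)
97.0 [0.196] [0.2384] [0.5849 0.2207]
98.0 [0.1953] [0.2402] [0.5848 0.2219]
99.0 [0.1945] [0.242] [0.5845 0.223 ]
100.0 [0.1936] [0.2436] [0.5844 0.2241]
101.0 [0.1929] [0.2454] [0.5841 0.2253]
102.0 [0.1927] [0.2472] [0.5837 0.2266]
knobtop 72 ((522.6309814453125, 105.24117279052734), (13.080459594726562, 49.463096618652344), 9.743947982788086) [0.5218 0.1016 0.1739]
```

Emit:
servo_tool(commands=[0, -0.13, 0, 0, -0.7, 0, 1, 0, -0.13, 0, 0, -0.7, 0, 1, 0, -0.13, 0, 0, -0.7, 0, 1, 0, -0.13, 0, 0, -0.7, 0, 1, 0, -0.13, 0, 0, -0.7, 0, 1, 0, -0.13, 0, 0, -0.7, 0, 1, 0, -0.13, 0, 0, -0.7, 0, 1, 0, -0.13, 0, 0, -0.7, 0, 1, 0, -0.13, 0, 0, -0.7, 0, 1, 0, -0.13, 0, 0, -0.7, 0, 1], grip_force=40)

```text
t: 1.15
tool_pos: [0.2389, -0.5739, 0.2952]
tool_rot: [-1.279, 1.087, -1.067]
contact_force: [0.7, -0.6, -0.1]
opening: 0.0853
```

```bash
cat > st.py <<'E'
from h import *
import sys,json
def st(tgt=None,yaw=None):
    o=monitor.get_obs(); M=R.from_rotvec(o['tool_rot']).as_matrix(); p=np.array(o['tool_pos'])
    open('log.jsonl','a').write(json.dumps({k:np.array(o[k]).tolist() for k in o})+'\n')
    print('t',round(o['t'],2),'p',p.round(4),'yawz',np.rad2deg(np.arctan2(M[1,2],M[0,2])).round(1),'ydir',M[:,1].round(3),'q',np.round(o['q'],2),'F',np.round(o['contact_force'],1),'op',np.round(o['opening'],4))
    if tgt is not None: print('cm in tool axes',((np.array(tgt)-p)@M*100).round(2))
    if yaw is not None: print('yaw turn',round(np.deg2rad(yaw)-np.arctan2(M[1,2],M[0,2]),3))
    return o,M,p
E
python3 -c "
from st import *
st([.5245,.1065,.30],7)"
```

```text
t 1.15 p [ 0.2389 -0.5739  0.2952] yawz 10.1 ydir [-0.004  0.014 -1.   ] q [-1.3   0.02  1.54  0.    1.6  -1.47] F [ 0.7 -0.6 -0.1] op 0.0853
cm in tool axes [-61.97   0.37  40.05]
yaw turn -0.054
```

Emit:
servo_tool(commands=[0, 0.004, 0, -3.9, 0, 2.5, 1, 0, 0.004, 0, -3.9, 0, 2.5, 1, 0, 0.004, 0, -3.9, 0, 2.5, 1, 0, 0.004, 0, -3.9, 0, 2.5, 1, 0, 0.004, 0, -3.9, 0, 2.5, 1, 0, 0.004, 0, -3.9, 0, 2.5, 1, 0, 0.004, 0, -3.9, 0, 2.5, 1, 0, 0.004, 0, -3.9, 0, 2.5, 1, 0, 0.004, 0, -3.9, 0, 2.5, 1, 0, 0.004, 0, -3.9, 0, 2.5, 1, 0, 0.004, 0, -3.9, 0, 2.5, 1, 0, 0.004, 0, -3.9, 0, 2.5, 1, 0, 0.004, 0, -3.9, 0, 2.5, 1, 0, 0.004, 0, 0, 0, 0, 1])

```text
t: 2.55
tool_pos: [0.4891, -0.0023, 0.2984]
tool_rot: [-1.25, 1.134, -1.11]
contact_force: [-0.2, -0.8, 0.2]
opening: 0.0854
```

```bash
python3 -c "
from st import *
st([.5245,.1065,.30],7)
im=grab('wrist','w1')
T=im['cam_to_world']; o,M,p=st(); print('cam in tool',((T[:3,3]-p)@M).round(4)); print((M.T@T[:3,:3]).round(3))"
```

```text
t 2.55 p [ 0.4891 -0.0023  0.2984] yawz 6.6 ydir [-0.003  0.018 -1.   ] q [-0.17 -0.31  1.83  0.02  1.62 -0.28] F [-0.2 -0.8  0.2] op 0.0854
cm in tool axes [-10.4    0.02   4.77]
yaw turn 0.007
t 2.6 p [ 0.4885 -0.0041  0.2983] yawz 6.5 ydir [-0.004  0.016 -1.   ] q [-0.17 -0.31  1.83  0.02  1.63 -0.28] F [ 0.4 -0.4  0.4] op 0.0849
cam in tool [-0.0818 -0.1425  0.001 ]
[[-0.002  0.95   0.312]
 [-0.001 -0.312  0.95 ]
 [ 1.     0.002  0.001]]
```

View pics/w1.png

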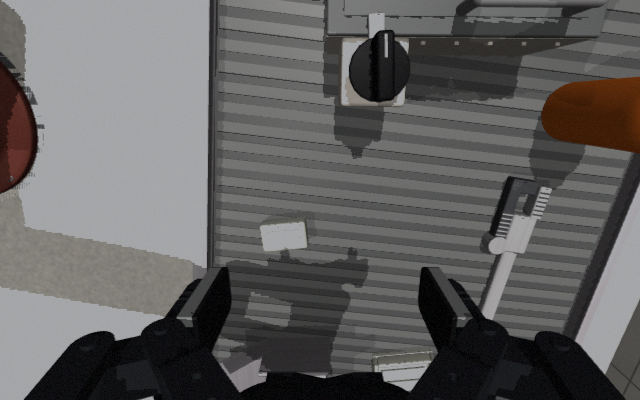

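```bash
python3 - <<'E'
from h import *
im=dict(np.load('pics/w1.npz')); W=world(im)
def fit(u0,u1,v0,v1,z0,z1):
    w=W[v0:v1,u0:u1].reshape(-1,3); w=w[(w[:,2]>z0)&(w[:,2]<z1)]
    r=cv2.minAreaRect((w[:,:2]*1000).astype(np.float32)); print(len(w),r,w.mean(0).round(4),np.percentile(w[:,2],[5,50,95]).round(4))
fit(330,420,10,110,.165,.185)
fit(330,420,10,110,.14,.155)
# lid front edge
w=[]
for u in range(335,600,5):
    col=W[:60,u]; k=np.where((col[:,2]>.118)&(col[:,2]<.13))[0]
    if len(k): w.append(W[k.max(),u])
w=np.array(w); l=np.polyfit(w[:,0],w[:,1],1); print(np.rad2deg(np.arctan(l[0])),w[[0,-1]].round(4))
fit(250,320,210,260,.02,.04)
E
```

```text
1381 ((522.9806518554688, 106.4189224243164), (13.786253929138184, 50.1468620300293), 10.485871315002441) [0.5223 0.1066 0.1749] [0.1706 0.1753 0.1768]
1791 ((523.20166015625, 105.27738952636719), (48.98246383666992, 51.460044860839844), 89.3208236694336) [0.5202 0.1058 0.1458] [0.1441 0.1457 0.1473]
5.033813304600209 [[0.483  0.1322 0.1226]
 [0.7101 0.157  0.1227]]
1322 ((444.9796447753906, -103.55162811279297), (62.20942306518555, 40.04814529418945), 12.087833404541016) [ 0.4456 -0.1013  0.0308] [0.0253 0.0314 0.0328]
```

```bash
python3 -c "
from st import *
st([.523,.1064,.2],9.5)"
```

```text
t 2.6 p [ 0.4885 -0.0041  0.2983] yawz 6.5 ydir [-0.004  0.016 -1.   ] q [-0.17 -0.31  1.83  0.02  1.63 -0.28] F [ 0.4 -0.4  0.4] op 0.0849
cm in tool axes [-10.43  10.     4.71]
yaw turn 0.052
```

Emit:
servo_tool(commands=[0, -0.025, -0.008, -3.5, 3.2, 1.6, 1, 0, -0.025, -0.008, -3.5, 3.2, 1.6, 1, 0, 0, 0, -3.4, 3.2, 1.5, 1, 0, 0, 0, 0, 0, 0, 1])

```text
t: 3.0
tool_pos: [0.5217, 0.1028, 0.2029]
tool_rot: [-1.282, 1.088, -1.095]
contact_force: [-0.8, -1.3, 0.2]
opening: 0.0856
```

```bash
python3 -c "
from st import *
st([.523,.1064,.15],9.5)"
```

```text
t 3.0 p [0.5217 0.1028 0.2029] yawz 9.1 ydir [ 0.002 -0.004 -1.   ] q [ 0.06 -0.15  1.86 -0.    1.43 -0.1 ] F [-0.8 -1.3  0.2] op 0.0856
cm in tool axes [-0.36  5.29  0.17]
yaw turn 0.007
```

Emit:
servo_tool(commands=[0, 0, 0, -0.3, 2, 0.1, 1, 0, 0, 0, -0.1, 1.8, 0.1, 1, 0, 0, 0, 0, 1.2, 0, 1, 0, 0, 0, 0, 0.3, 0, 1])

```text
t: 3.4
tool_pos: [0.5241, 0.1022, 0.1499]
tool_rot: [-1.281, 1.088, -1.101]
contact_force: [-0.2, 0.6, -0.6]
opening: 0.0855
```

```bash
python3 -c "
from st import *
st([.523,.1064,.15],9.5)
grab('side','s1');grab('wrist','w2')"
```

```text
t 3.4 p [0.5241 0.1022 0.1499] yawz 8.9 ydir [ 0.004 -0.007 -1.   ] q [ 0.06 -0.1   1.9  -0.01  1.34 -0.1 ] F [-0.2  0.6 -0.6] op 0.0855
cm in tool axes [-0.43 -0.02 -0.04]
yaw turn 0.011
```

View pics/w2.png

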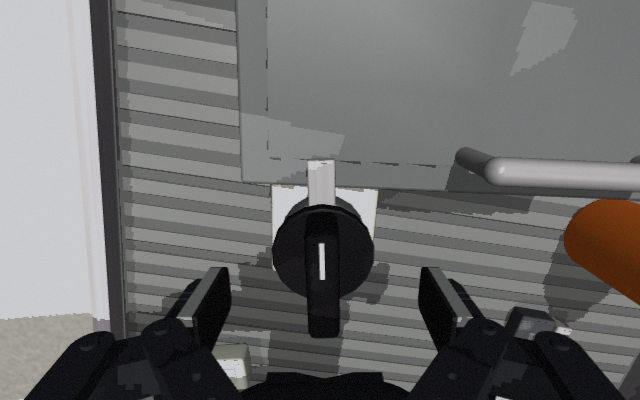

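Emit:
servo_tool(commands=[0, 0, 0, -0.4, 0, 0, 1, 0, 0, 0, -0.2, 0, 0, 0, 0, 0, 0, 0, 0, 0, 0, 0, 0, 0, 0, 0, 0, 0, 0, 0, 0, 0, 0, 0, 0, 0, 0, 0, 0, 0, 0, 0, 0, 0, 0, 0, 0, 0, 0, 0, 0, 0, 0, 0, 0, 0], grip_force=60)

```text
t: 4.3
tool_pos: [0.5234, 0.108, 0.1565]
tool_rot: [-1.281, 1.088, -1.102]
contact_force: [-1.5, -0.1, 0.6]
opening: 0.0126
```

```bash
python3 -c "
from st import *
st([.523,.1064,.15],9.5)"
```

```text
t 4.3 p [0.5234 0.108  0.1565] yawz 8.9 ydir [ 0.005 -0.008 -1.   ] q [ 0.07 -0.11  1.9  -0.01  1.35 -0.08] F [-1.5 -0.1  0.6] op 0.0126
cm in tool axes [ 0.15  0.65 -0.06]
yaw turn 0.011
```

Emit:
servo_tool(commands=[0, 0, 0, 0, 0.5, 0, 0, 0, 0, 0, 0, 0.5, 0, 0, 0, 0, 0, 0, 0.5, 0, 0], grip_force=60)

```text
t: 4.6
tool_pos: [0.5241, 0.1081, 0.15]
tool_rot: [-1.282, 1.088, -1.101]
contact_force: [-17.9, -2.0, 34.2]
opening: 0.0128
```

```bash
python3 -c "
from st import *
st([.523,.1064,.15],9.5)"
```

```text
t 4.6 p [0.5241 0.1081 0.15  ] yawz 8.9 ydir [ 0.004 -0.008 -1.   ] q [ 0.07 -0.1   1.9  -0.01  1.34 -0.08] F [-17.9  -2.   34.2] op 0.0128
cm in tool axes [ 0.15  0.01 -0.13]
yaw turn 0.01
```

Emit:
servo_tool(commands=[0, -0.06, 0, 0, 0.3, 0, 0, 0, -0.12, 0, 0, 0.3, 0, 0, 0, -0.12, 0, 0, 0.3, 0, 0, 0, -0.12, 0, 0, 0.3, 0, 0], grip_force=60)

```text
t: 5.0
tool_pos: [0.5233, 0.1082, 0.1503]
tool_rot: [-1.441, 0.763, -0.768]
contact_force: [-10.4, -1.1, 16.2]
opening: 0.0124
```

```bash
python3 -c "
from st import *
st([.523,.1064,.15],9.5)"
```

```text
t 5.0 p [0.5233 0.1082 0.1503] yawz 33.8 ydir [-0.001 -0.009 -1.   ] q [ 0.07 -0.1   1.9  -0.01  1.34 -0.52] F [-10.4  -1.1  16.2] op 0.0124
cm in tool axes [ 0.13  0.03 -0.13]
yaw turn -0.425
```

Emit:
servo_tool(commands=[0, -0.13, 0, 0, 0.3, 0, 0, 0, -0.13, 0, 0, 0.3, 0, 0, 0, -0.13, 0, 0, 0.3, 0, 0, 0, -0.13, 0, 0, 0.3, 0, 0, 0, -0.13, 0, 0, 0.3, 0, 0, 0, -0.13, 0, 0, 0.3, 0, 0, 0, -0.1, 0, 0, 0.2, 0, 0, 0, -0.02, 0, 0, 0, 0, 0], grip_force=60)

```text
t: 5.8
tool_pos: [0.5223, 0.1078, 0.1525]
tool_rot: [-1.58, 0.041, -0.027]
contact_force: [-7.3, -1.3, 9.6]
opening: 0.0128
```

```bash
python3 -c "
from st import *
st([.523,.1064,.15],80)"
```

```text
t 5.8 p [0.5223 0.1078 0.1525] yawz 87.5 ydir [-0.009 -0.01  -1.   ] q [ 0.07 -0.1   1.9  -0.01  1.35 -1.46] F [-7.3 -1.3  9.6] op 0.0128
cm in tool axes [ 0.08  0.25 -0.13]
yaw turn -0.131
```

Emit:
servo_tool(commands=[0, 0, 0, 0, -0.3, 0, 0.6, 0, 0, 0, 0, -0.3, 0, 1, 0, 0, 0, 0, -0.3, 0, 1, 0, 0, 0, 0, -0.5, 0, 1, 0, 0, 0, 0, -3, 0, 1, 0, 0, 0, 0, -4, 0, 1, 0, 0, 0, 0, -4, 0, 1, 0, 0, 0, 0, -2, 0, 1, 0, 0, 0, 0, 0, 0, 1])

```text
t: 6.7
tool_pos: [0.5231, 0.1094, 0.299]
tool_rot: [-1.58, 0.043, -0.026]
contact_force: [0.6, -0.4, -0.2]
opening: 0.0856
```

```bash
python3 -c "
from st import *
st([.6345,.168,.24],97)
grab('side','s2');grab('wrist','w3')"
```

```text
t 6.7 p [0.5231 0.1094 0.299 ] yawz 87.5 ydir [-0.012 -0.009 -1.   ] q [ 0.07 -0.19  1.73 -0.01  1.61 -1.46] F [ 0.6 -0.4 -0.2] op 0.0856
cm in tool axes [10.93  5.72  6.39]
yaw turn 0.166
```

View pics/w3.png

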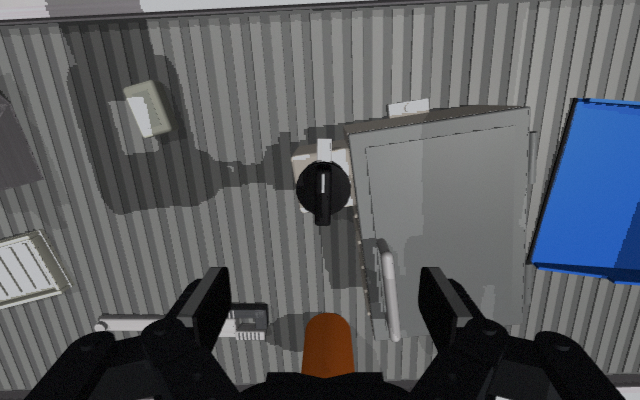

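```bash
python3 - <<'E'
from h import *
im=dict(np.load('pics/w3.npz')); W=world(im)
def sel(u0,u1,v0,v1,z0,z1):
    w=W[v0:v1,u0:u1].reshape(-1,3); return w[(w[:,2]>z0)&(w[:,2]<z1)]
w=sel(365,412,230,345,.148,.175); r=cv2.minAreaRect((w[:,:2]*1000).astype(np.float32)); print('handle',len(w),r,w.mean(0).round(4),np.percentile(w[:,2],[5,95]))
# lid edges in the image: contour of z in .115-.135
m=((W[:,:,2]>.115)&(W[:,:,2]<.132)).astype(np.uint8); m[:, :330]=0
l=W[(m>0)]; l=l[(l[:,0]>.45)&(l[:,0]<.75)&(l[:,1]>.1)&(l[:,1]<.4)]
print('lid',cv2.minAreaRect((l[:,:2]*1000).astype(np.float32)))
# left edge & right edge & top edge fits
for rng,side in(((140,260),'L'),((120,250),'R')):
    e=[]
    for v in range(*rng,4):
        k=np.where(m[v,330:540])[0]
        if len(k): e.append(W[v,330+(k.min() if side=='L' else k.max())])
    e=np.array(e); f=np.polyfit(e[:,0],e[:,1],1); print(side,np.rad2deg(np.arctan(f[0])),e.mean(0).round(4),np.std(e[:,1]-np.polyval(f,e[:,0])))
E
```

```text
handle 1128 ((631.0477294921875, 168.58547973632812), (99.53653717041016, 12.001152992248535), 6.191746234893799) [0.6259 0.1675 0.1633] [0.15954803 0.16566971]
lid ((585.8943481445312, 224.13833618164062), (240.2682342529297, 199.13665771484375), 6.286978244781494)
L 13.420550399536065 [0.5405 0.1351 0.1231] 0.005214294210830157
R 2.510218266641403 [0.533  0.3111 0.1233] 0.0035256229940132406
```

Emit:
servo_tool(commands=[0, -0.05, 0, 3.6, 1.5, 1.5, 1, 0, -0.05, 0, 3.6, 1.5, 1.5, 1, 0, -0.05, 0, 3.3, 1.5, 1.0, 1, 0, 0, 0, 0, 0, 0, 1])

```text
t: 7.2
tool_pos: [0.625, 0.1501, 0.2363]
tool_rot: [-1.578, -0.064, 0.111]
contact_force: [-2.0, -1.0, -0.4]
opening: 0.0853
```

```bash
python3 -c "
from st import *
st([.631,.1685,.142],96.3)"
```

```text
t 7.2 p [0.625  0.1501 0.2363] yawz 96.4 ydir [-0.029 -0.011 -1.   ] q [ 0.12  0.11  1.54 -0.01  1.52 -1.56] F [-2.  -1.  -0.4] op 0.0853
cm in tool axes [1.08 9.39 1.83]
yaw turn -0.001
```

Emit:
servo_tool(commands=[0.01, 0, -0.028, 0.5, 1.5, 0.9, 1, 0, 0, 0, 0.4, 2.5, 0.7, 1, 0, 0, 0, 0.1, 2.2, 0.2, 1, 0, 0, 0, 0, 1.2, 0, 1, 0, 0, 0, 0, 0.6, 0, 1])

```text
t: 7.7
tool_pos: [0.6267, 0.1685, 0.1436]
tool_rot: [-1.568, -0.073, 0.099]
contact_force: [0.8, -0.8, 0.0]
opening: 0.0852
```

```bash
python3 -c "
from st import *
st([.631,.1685,.142],96.3)"
```

```text
t 7.7 p [0.6267 0.1685 0.1436] yawz 96.3 ydir [-0.016  0.    -1.   ] q [ 0.15  0.18  1.62  0.    1.35 -1.53] F [ 0.8 -0.8  0. ] op 0.0852
cm in tool axes [ 0.43  0.15 -0.05]
yaw turn 0.0
```

Close on the handle with a light grip.

Emit:
servo_tool(commands=[0, 0, 0, 0.3, 0.1, 0, 0.3, 0, 0, 0, 0, 0, 0, 0, 0, 0, 0, 0, 0, 0, 0, 0, 0, 0, 0, 0, 0, 0, 0, 0, 0, 0, 0, 0, 0, 0, 0, 0, 0, 0, 0, 0, 0, 0, 0, 0, 0, 0, 0], grip_force=30)

```text
t: 8.4
tool_pos: [0.6304, 0.1686, 0.145]
tool_rot: [-1.567, -0.075, 0.096]
contact_force: [0.7, -0.6, -2.4]
opening: 0.0108
```

```bash
python3 -c "
from st import *
st([.631,.1685,.142],96.3)"
```

```text
t 8.4 p [0.6304 0.1686 0.145 ] yawz 96.2 ydir [-0.013  0.001 -1.   ] q [ 0.15  0.19  1.61  0.    1.35 -1.53] F [ 0.7 -0.6 -2.4] op 0.0108
cm in tool axes [ 0.06  0.3  -0.02]
yaw turn 0.001
```

Emit:
servo_tool(commands=[0, 0, 0, 0, -1.8, 0.65, 0, 0, 0, 0, 0, -1.7, 0.9, 0, 0, 0, 0, 0, -1.6, 1.1, 0, 0, 0, 0, 0, -1.45, 1.3, 0])

```text
t: 8.8
tool_pos: [0.6267, 0.2034, 0.21]
tool_rot: [-1.579, -0.069, 0.096]
contact_force: [1.2, -3.7, -2.0]
opening: 0.0105
```

```bash
python3 -c "
from st import *
o,M,p=st([.631,.1685,.142],96.3)
h=np.array([.5845,.229])+np.array([-.11,.994])*.085
f=(p[:2]-h)@np.array([-.11,.994]); print(f, p[2]+.019-.1165, np.arctan2(p[2]+.019-.1165,-f)-.279)"
```

```text
t 8.8 p [0.6267 0.2034 0.21  ] yawz 96.0 ydir [-0.017 -0.011 -1.   ] q [ 0.2   0.16  1.54 -0.01  1.47 -1.47] F [ 1.2 -3.7 -2. ] op 0.0105
cm in tool axes [ 0.18  6.83 -3.46]
yaw turn 0.005
-0.11506300954420391 0.11248082532664334 0.49505057674856867
```

Emit:
servo_tool(commands=[0, 0, 0, 0, -1.3, 1.45, 0, 0, 0, 0, 0, -1.1, 1.6, 0, 0, 0, 0, 0, -0.9, 1.7, 0, 0, 0, 0, 0, -0.7, 1.8, 0, 0, 0, 0, 0, -0.45, 1.9, 0, 0, 0, 0, 0, -0.2, 1.9, 0])

```text
t: 9.4
tool_pos: [0.615, 0.3116, 0.2648]
tool_rot: [-1.586, -0.068, 0.094]
contact_force: [-1.3, -3.5, -0.4]
opening: 0.0105
```

```bash
cat >> st.py <<'E'
def lid():
    o,M,p=st()
    h=np.array([.5845,.229])+np.array([-.11,.994])*.085
    f=(p[:2]-h)@np.array([-.11,.994]); print('lid',f, p[2]+.019-.1165, np.arctan2(p[2]+.019-.1165,-f)-.279)
E
python3 -c "
from st import *
lid()"
```

```text
t 9.4 p [0.615  0.3116 0.2648] yawz 95.9 ydir [-0.016 -0.018 -1.   ] q [ 0.37  0.2   1.4  -0.01  1.57 -1.31] F [-1.3 -3.5 -0.4] op 0.0105
lid -0.0063124153741689485 0.16731513191173064 1.254086510176403
```

Emit:
servo_tool(commands=[0, 0, 0, 0, 0.05, 1.9, 0, 0, 0, 0, 0, 0.3, 1.9, 0, 0, 0, 0, 0, 0.5, 1.8, 0, 0, 0, 0, 0, 0.4, 1.0, 0, 0, 0, 0, 0, 0, 0, 0])

```text
t: 9.9
tool_pos: [0.6067, 0.3877, 0.2506]
tool_rot: [-1.583, -0.074, 0.096]
contact_force: [0.7, -1.2, 2.3]
opening: 0.0104
```

```bash

python3 -c "
from st import *
lid(); grab('side','s3'); grab('scene','sc3')"
```

```text
t 9.9 p [0.6067 0.3877 0.2506] yawz 96.2 ydir [-0.013 -0.015 -1.   ] q [ 0.47  0.27  1.33 -0.01  1.55 -1.21] F [ 0.7 -1.2  2.3] op 0.0104
lid 0.07033742962196887 0.15305148442806943 1.7225777276150183
```

View pics/s3.png

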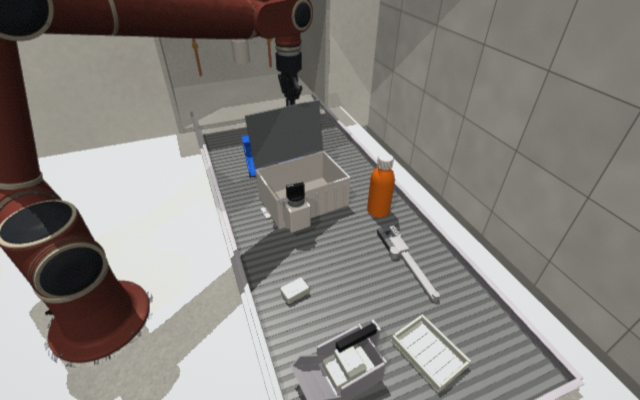

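View pics/sc3.png

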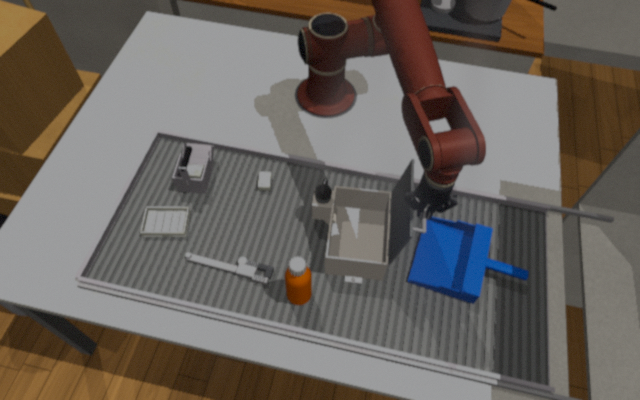

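Emit:
servo_tool(commands=[0, 0, 0, 0, 0, 0, 0.25, 0, 0, 0, 0, 0, 0, 0.25, 0, 0, 0, 0, 0, 0, 0.25, 0, 0, 0, 0, -1.5, 0, 0.25, 0, 0, 0, 0, -3, 0, 0.25, 0, 0, 0, 0, -4, 0, 0.25, 0, 0, 0, 0, -4, 0, 0.25, 0, 0, 0, 0, -1, 0, 0.25])

```text
t: 10.8
tool_pos: [0.6082, 0.3856, 0.39]
tool_rot: [-1.582, -0.064, 0.098]
contact_force: [-0.1, 0.7, 1.0]
opening: 0.0214
```

```bash

python3 - <<'E'
from st import *
st([.48,-.2,.36],-90)
grab('scene','sc4'); grab('side','s4')
from m import *
P,C=clouds('0')
P2=[world(dict(np.load('pics/sc4.npz'))).reshape(-1,3),world(dict(np.load('pics/s4.npz'))).reshape(-1,3)]
C2=[np.load('pics/sc4.npz')['frame'].reshape(-1,3),np.load('pics/s4.npz')['frame'].reshape(-1,3)]
for p,c in zip(P2,C2):
    r=(p[:,0]>.3)&(p[:,0]<.62)&(p[:,1]>-.45)&(p[:,1]<-.2)
    g=p[r&(p[:,2]>.127)&(p[:,2]<.16)&(c.max(1)<60)]
    print('grip',len(g),cv2.minAreaRect((g[:,:2]*1000).astype(np.float32)),np.percentile(g[:,2],[5,50,95]).round(4))
    s=p[r&(p[:,2]>.03)&(p[:,2]<.16)]; print('scoop',cv2.minAreaRect((s[:,:2]*1000).astype(np.float32)))
    b=p[(p[:,0]>.38)&(p[:,0]<.52)&(p[:,1]>-.18)&(p[:,1]<-.04)&(p[:,2]>.022)&(p[:,2]<.045)]
    print('block',cv2.minAreaRect((b[:,:2]*1000).astype(np.float32)))
E
```

```text
t 10.8 p [0.6082 0.3856 0.39  ] yawz 95.9 ydir [-0.021 -0.013 -1.   ] q [ 0.46  0.25  1.13 -0.    1.78 -1.21] F [-0.1  0.7  1. ] op 0.0214
cm in tool axes [-18.67   4.05 -56.9 ]
yaw turn -3.244
grip 115 ((499.21966552734375, -327.3016662597656), (84.3656234741211, 18.70543670654297), 4.967329978942871) [0.1329 0.1405 0.145 ]
scoop ((475.2601318359375, -323.940673828125), (247.29673767089844, 286.02349853515625), 89.97821044921875)
block ((447.7335205078125, -102.63520050048828), (65.40901184082031, 39.69205856323242), 13.8821439743042)
grip 450 ((491.8025207519531, -330.0220947265625), (82.2819595336914, 17.28628158569336), 7.7340545654296875) [0.1301 0.1399 0.1421]
scoop ((465.03204345703125, -328.65887451171875), (148.81378173828125, 324.65191650390625), 71.70452880859375)
block ((444.5392150878906, -105.5776138305664), (62.02200698852539, 41.0894889831543), 10.67764663696289)
```

```bash
python3 -c "
from st import *
st([.50,-.26,.37],96.5)"
```

```text
t 10.9 p [0.6079 0.3855 0.3867] yawz 95.9 ydir [-0.024 -0.015 -1.   ] q [ 0.46  0.25  1.14 -0.    1.78 -1.21] F [ 0.4  0.1 -0.5] op 0.021
cm in tool axes [-17.29   2.88 -63.08]
yaw turn 0.011
```

Emit:
servo_tool(commands=[0.003, -0.001, -0.005, -1.3, 0, -4.7, 0.6, 0.003, -0.001, -0.005, -1.3, 0, -4.7, 0.6, 0.003, 0, -0.005, -1.3, 0.2, -4.7, 1, 0.003, 0, -0.005, -1.3, 0.2, -4.7, 1, 0, 0, -0.005, -1.3, 0.2, -4.7, 1, 0, 0, 0, -1.3, 0.2, -4.7, 1, 0, 0, 0, -1.3, 0.2, -4.7, 1, 0, 0, 0, -1.3, 0.2, -4.7, 1, 0, 0, 0, -1.3, 0.2, -4.7, 1, 0, 0, 0, -1.3, 0.2, -4.7, 1, 0, 0, 0, -1.3, 0.2, -4.7, 1, 0, 0, 0, -1.3, 0.2, -4.7, 1, 0, 0, 0, -1, 0.2, -4, 1, 0, 0, 0, 0, 0, 0, 1])

```text
t: 12.3
tool_pos: [0.4922, -0.2455, 0.3297]
tool_rot: [-1.56, -0.046, 0.123]
contact_force: [-0.4, -0.4, -0.5]
opening: 0.0853
```

```bash
python3 -c "
from st import *
st([.49,-.33,.3],96.5); grab('wrist','w5')"
```

```text
t 12.3 p [ 0.4922 -0.2455  0.3297] yawz 96.2 ydir [-0.05   0.006 -0.999] q [-0.59 -0.13  1.63 -0.02  1.69 -2.27] F [-0.4 -0.4 -0.5] op 0.0853
cm in tool axes [-0.98  2.93 -8.41]
yaw turn 0.006
```

View pics/w5.png

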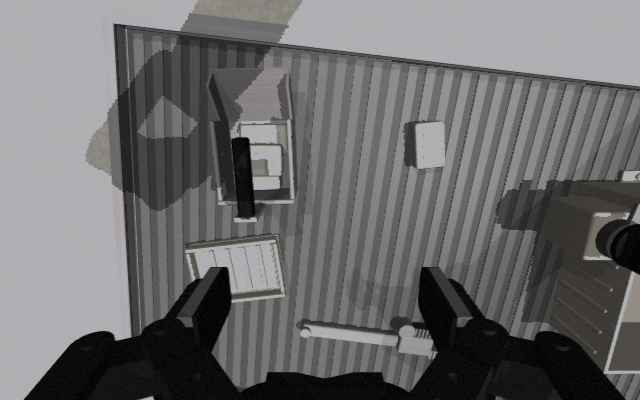

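```bash
python3 - <<'E'
from h import *
im=dict(np.load('pics/w5.npz')); W=world(im)
def sel(u0,u1,v0,v1,z0,z1):
    w=W[v0:v1,u0:u1]; c=im['frame'][v0:v1,u0:u1].max(-1); return w[(w[...,2]>z0)&(w[...,2]<z1)&(c<70)], w[(w[...,2]>z0)&(w[...,2]<z1)]
a,b=sel(225,262,125,225,.12,.16)
for w in(a,b): print(len(w),cv2.minAreaRect((w[:,:2]*1000).astype(np.float32)),np.percentile(w[:,2],[5,50,95]).round(4))
_,s=sel(200,300,60,210,.055,.11); print('scoop',cv2.minAreaRect((s[:,:2]*1000).astype(np.float32)),np.percentile(s[:,2],[5,50,95]).round(4))
_,s=sel(405,450,115,175,.02,.045); print('block',cv2.minAreaRect((s[:,:2]*1000).astype(np.float32)))
E
```

```text
1422 ((493.7314147949219, -326.7869873046875), (85.115234375, 24.283714294433594), 4.277017116546631) [0.1315 0.1411 0.1426]
1562 ((495.0754699707031, -327.5848693847656), (87.62810516357422, 24.660131454467773), 5.515191555023193) [0.1301 0.1411 0.1426]
scoop ((457.8594665527344, -333.7657775878906), (164.2696075439453, 96.1216049194336), 7.4397759437561035) [0.0561 0.0625 0.083 ]
block ((444.96466064453125, -104.57855987548828), (62.19046401977539, 39.57109069824219), 11.636728286743164)
```

Emit:
servo_tool(commands=[0, -0.01, 0.14, 0, 0, -3, 1, 0, -0.005, 0.14, 0, 0, -3, 1, 0, 0, 0.14, 0, 0, -2, 1, 0, 0, 0.14, 0, 0, 0, 1, 0, 0, 0.14, 0, 0, 0, 1, 0, 0, 0, 0, 0, 0, 1])

```text
t: 12.95
tool_pos: [0.4999, -0.3173, 0.3204]
tool_rot: [-1.507, 0.512, 0.719]
contact_force: [-0.6, 0.6, -1.5]
opening: 0.0855
```

```bash
cat >> st.py <<'E'
def pit(M): 
    return np.arctan2(-M[:2,1]@np.array([np.cos(np.deg2rad(7)),np.sin(np.deg2rad(7))]),-M[2,1])
E
python3 -c "
from st import *
g=np.array([.487,-.330,.133])
o,M,p=st(); print('pitch back',pit(M)); d=M[:,1]
st(g+.019*d-.10*d,97); st(g+.019*d)"
```

```text
t 12.95 p [ 0.4999 -0.3173  0.3204] yawz 97.4 ydir [-0.703 -0.073 -0.708] q [-0.5   0.35  1.26 -0.5   2.16 -2.36] F [-0.6  0.6 -1.5] op 0.0855
pitch back 0.7843985292471902
t 12.95 p [ 0.4999 -0.3173  0.3204] yawz 97.4 ydir [-0.703 -0.073 -0.708] q [-0.5   0.35  1.26 -0.5   2.16 -2.36] F [-0.6  0.6 -1.5] op 0.0855
cm in tool axes [12.19  6.16 -1.56]
yaw turn -0.007
t 12.95 p [ 0.4999 -0.3173  0.3204] yawz 97.4 ydir [-0.703 -0.073 -0.708] q [-0.5   0.35  1.26 -0.5   2.16 -2.36] F [-0.6  0.6 -1.5] op 0.0855
cm in tool axes [12.19 16.16 -1.56]
```

Emit:
servo_tool(commands=[0, 0, 0, 4, 2, -0.5, 1, 0, 0, 0, 4, 2, -0.5, 1, 0, 0, 0, 4, 2, -0.5, 1, 0, 0, 0, 0.2, 0, 0, 1, 0, 0, 0, 0, 0, 0, 1])

```text
t: 13.45
tool_pos: [0.5484, -0.3181, 0.1916]
tool_rot: [-1.512, 0.498, 0.712]
contact_force: [-0.2, -0.4, 0.9]
opening: 0.0852
```

```bash

python3 -c "
from st import *
g=np.array([.487,-.330,.133])
o,M,p=st(); print('pitch back',pit(M)); d=M[:,1]
st(g+.019*d,97); grab('side','s6')"
```

```text
t 13.45 p [ 0.5484 -0.3181  0.1916] yawz 97.7 ydir [-0.692 -0.076 -0.717] q [-0.47  0.53  1.24 -0.44  2.01 -2.25] F [-0.2 -0.4  0.9] op 0.0852
pitch back 0.7706354958191826
t 13.45 p [ 0.5484 -0.3181  0.1916] yawz 97.7 ydir [-0.692 -0.076 -0.717] q [-0.47  0.53  1.24 -0.44  2.01 -2.25] F [-0.2 -0.4  0.9] op 0.0852
cm in tool axes [-0.41 10.45 -0.49]
yaw turn -0.012
```

View pics/s6.png

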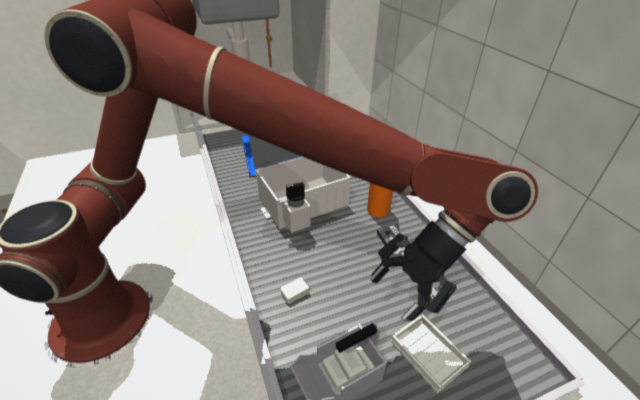

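Emit:
servo_tool(commands=[0, 0, 0, -0.2, 3.5, -0.2, 1, 0, 0, 0, -0.2, 3.5, -0.2, 1, 0, 0, 0, 0, 2.3, -0.1, 1, 0, 0, 0, 0, 0.7, 0, 1, 0, 0, 0, 0, 0, 0, 1])

```text
t: 14.0
tool_pos: [0.4791, -0.3334, 0.1365]
tool_rot: [-1.531, 0.485, 0.69]
contact_force: [-0.6, -0.6, 0.8]
opening: 0.0853
```

```bash

python3 -c "
from st import *
g=np.array([.487,-.330,.133])
o,M,p=st(); print('pitch back',pit(M)); d=M[:,1]
st(g+.019*d,97); grab('side','s7'); grab('wrist','w7')"
```

```text
t 14.0 p [ 0.4791 -0.3334  0.1365] yawz 97.7 ydir [-0.675 -0.085 -0.733] q [-0.54  0.44  1.45 -0.45  1.86 -2.23] F [-0.6 -0.6  0.8] op 0.0853
pitch back 0.7479740180279959
t 14.0 p [ 0.4791 -0.3334  0.1365] yawz 97.7 ydir [-0.675 -0.085 -0.733] q [-0.54  0.44  1.45 -0.45  1.86 -2.23] F [-0.6 -0.6  0.8] op 0.0853
cm in tool axes [0.85 1.59 0.23]
yaw turn -0.012
```

View pics/s7.png

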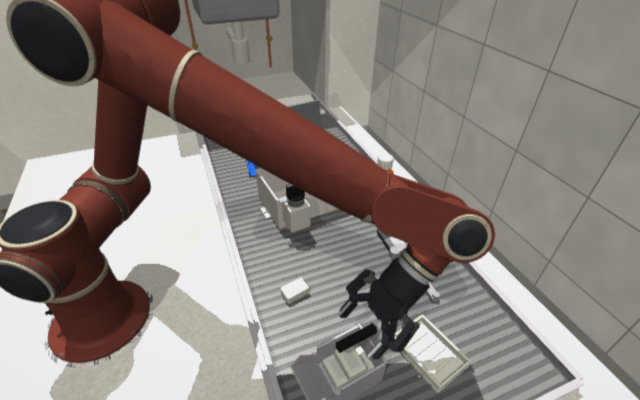

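View pics/w7.png

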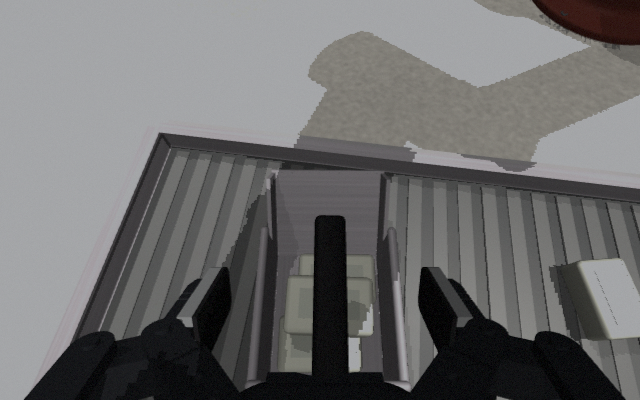

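Emit:
servo_tool(commands=[0, 0.01, 0, 0.5, 0.8, 0.1, 1, 0, 0, 0, 0.4, 0.7, 0.1, 1, 0, 0, 0, 0, 0.1, 0, 0, 0, 0, 0, 0, 0, 0, 0, 0, 0, 0, 0, 0, 0, 0, 0, 0, 0, 0, 0, 0, 0, 0, 0, 0, 0, 0, 0, 0, 0, 0, 0, 0, 0, 0, 0, 0, 0, 0, 0, 0, 0, 0], grip_force=110)

```text
t: 15.0
tool_pos: [0.4791, -0.3321, 0.1203]
tool_rot: [-1.541, 0.488, 0.679]
contact_force: [-0.1, 0.4, -0.0]
opening: 0.0143
```

```bash

python3 -c "
from st import *
g=np.array([.487,-.330,.133])
o,M,p=st(); print('pitch back',pit(M)); d=M[:,1]
st(g+.019*d,97); grab('wrist','w8')"
```

```text
t 15.0 p [ 0.4791 -0.3321  0.1203] yawz 97.4 ydir [-0.67  -0.089 -0.737] q [-0.53  0.45  1.46 -0.45  1.83 -2.21] F [-0.1  0.4 -0. ] op 0.0143
pitch back 0.7418373447794562
t 15.0 p [ 0.4791 -0.3321  0.1203] yawz 97.4 ydir [-0.67  -0.089 -0.737] q [-0.53  0.45  1.46 -0.45  1.83 -2.21] F [-0.1  0.4 -0. ] op 0.0143
cm in tool axes [-0.26  0.42  0.1 ]
yaw turn -0.006
```

View pics/w8.png

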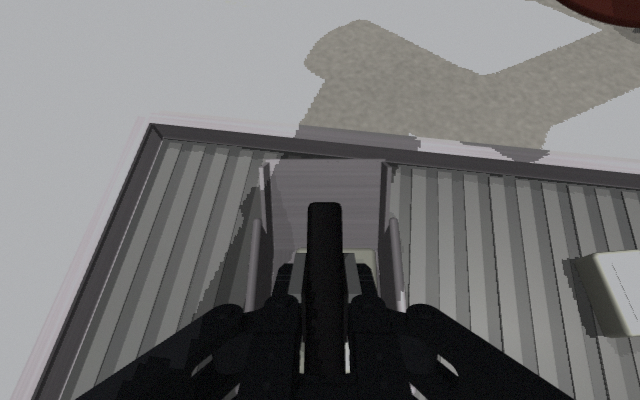

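Emit:
servo_tool(commands=[0, 0, 0, -0.7, -0.7, 0, 0, 0, 0, 0, -1.3, -1.5, 0, 0, 0, 0, 0, -2, -2.2, 0, 0, 0, 0, 0, -2.7, -2.9, 0, 0, 0, 0, 0, -2.7, -2.9, 0, 0, 0, 0, 0, -2.7, -2.9, 0, 0, 0, 0, 0, -1.3, -1.5, 0, 0, 0, 0, 0, 0, 0, 0, 0])

```text
t: 15.85
tool_pos: [0.4775, -0.3306, 0.3303]
tool_rot: [-1.538, 0.484, 0.677]
contact_force: [0.2, 0.2, -4.2]
opening: 0.0143
```

```bash

python3 -c "
from st import *
o,M,p=st(); print('pitch back',pit(M)); d=M[:,1]
grab('side','s9')"
```

```text
t 15.85 p [ 0.4775 -0.3306  0.3303] yawz 97.4 ydir [-0.667 -0.087 -0.74 ] q [-0.53  0.29  1.31 -0.5   2.11 -2.37] F [ 0.2  0.2 -4.2] op 0.0143
pitch back 0.7381695342495392
```

View pics/s9.png

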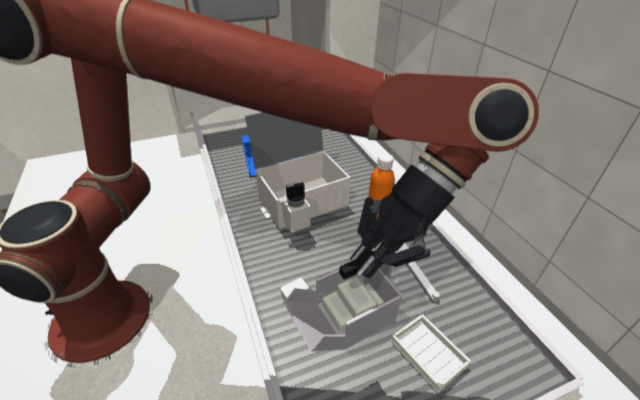

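```bash

python3 -c "
from st import *
st([.539,.2235,.330],96.3)"
```

```text
t 15.9 p [ 0.4773 -0.3305  0.329 ] yawz 97.4 ydir [-0.668 -0.086 -0.739] q [-0.53  0.29  1.31 -0.5   2.11 -2.37] F [ 1.2 -0.3 -2.8] op 0.0149
cm in tool axes [ 9.72 -8.98 54.15]
yaw turn -0.019
```

Emit:
servo_tool(commands=[0, 0, 0, 0.3, -0.3, 1.5, 0, 0, 0, 0, 0.5, -0.5, 3, 0, 0, 0, 0, 0.7, -0.65, 3.9, 0, 0, 0, 0, 0.7, -0.65, 3.9, 0, 0, 0, 0, 0.7, -0.65, 3.9, 0, 0, 0, 0, 0.7, -0.65, 3.9, 0, 0, 0, 0, 0.7, -0.65, 3.9, 0, 0, 0, 0, 0.7, -0.65, 3.9, 0, 0, 0, 0, 0.7, -0.65, 3.9, 0])

```text
t: 16.8
tool_pos: [0.5084, 0.0098, 0.3138]
tool_rot: [-1.52, 0.504, 0.697]
contact_force: [0.3, -0.3, -3.9]
opening: 0.0145
```

```bash

python3 -c "
from st import *
o,M,p=st([.539,.2235,.330],96.3); print(pit(M))"
```

```text
t 16.8 p [0.5084 0.0098 0.3138] yawz 97.1 ydir [-0.688 -0.077 -0.721] q [-0.06  0.23  1.41 -0.15  2.25 -1.81] F [ 0.3 -0.3 -3.9] op 0.0145
cm in tool axes [ 3.16 -4.91 20.84]
yaw turn -0.014
0.7649696658934033
```

Emit:
servo_tool(commands=[0, 0, -0.004, 0.3, -1.3, 3.6, 0, 0, 0, -0.004, 0.3, -1.3, 3.6, 0, 0, 0, -0.004, 0.5, -0.9, 3.6, 0, 0, 0, 0, 0.5, -0.9, 3.5, 0, 0, 0, 0, 0.5, -0.9, 3, 0, 0, 0, 0, 0.3, -0.5, 1.5, 0, 0, 0, 0, 0, 0, 0, 0])

```text
t: 17.5
tool_pos: [0.5342, 0.2202, 0.3262]
tool_rot: [-1.525, 0.508, 0.717]
contact_force: [-0.4, -0.2, -3.7]
opening: 0.0145
```

```bash

cat > scoop.py <<'E'
from st import *
c=np.array([.5845,.229]);ex=np.array([-.11,.994]);ey=np.array([-.994,-.11])
def sc(tgt=None):
    o,M,p=st(); off=.742  # pitch of tool relative to scoop
    g=p-.019*M[:,1]
    # scoop axes in tool: at tilt0 tool pitch=off back: d=-sin(off)xs-cos(off)zs ; xt=cos(off)xs - sin(off)zs
    xs=np.cos(off)*M[:,0]-np.sin(off)*M[:,1]; zs=-np.sin(off)*M[:,0]-np.cos(off)*M[:,1]
    lip=g-.111*xs-.073*zs
    b=lambda w:((w[:2]-c)@ex).round(4).tolist()+((w[:2]-c)@ey).round(4).tolist() if 0 else [round(float((w[:2]-c)@ex),4),round(float((w[:2]-c)@ey),4),round(float(w[2]),4)]
    print('tilt',np.rad2deg(np.arccos(zs[2])).round(1),'grip box',b(g),'lip box',b(lip),'xs',xs.round(3))
    if tgt is not None:
        w=np.append(c+tgt[0]*ex+tgt[1]*ey,tgt[2]); print('grip move cm',((w-g)@M*100).round(2))
E
python3 -c "
from scoop import *
sc([0,.033,.30])"
```

```text
t 17.5 p [0.5342 0.2202 0.3262] yawz 97.8 ydir [-0.697 -0.089 -0.711] q [ 0.23  0.38  1.21  0.1   2.32 -1.45] F [-0.4 -0.2 -3.7] op 0.0145
tilt 2.2 grip box [-0.003, 0.0376, 0.3397] lip box [-0.0053, 0.1513, 0.2709] xs [ 0.99   0.136 -0.038]
grip move cm [3.12 2.5  0.25]
```

Emit:
servo_tool(commands=[0, 0.01, -0.12, 0, 0, 0, 0, 0, 0.01, -0.13, 0, 0, 0, 0, 0, 0, -0.13, 0, 0, 0, 0, 0, 0, -0.13, 0, 0, 0, 0, 0, 0, -0.13, 0, 0, 0, 0, 0, 0, -0.13, 0, 0, 0, 0])

```text
t: 18.1
tool_pos: [0.5292, 0.2176, 0.3088]
tool_rot: [-1.583, -0.082, 0.106]
contact_force: [1.1, 0.2, -4.1]
opening: 0.0146
```

```bash

python3 -c "
from scoop import *
sc([0,.033,.265]); grab('scene','sc10')"
```

```text
t 18.1 p [0.5292 0.2176 0.3088] yawz 96.8 ydir [-0.014 -0.015 -1.   ] q [ 0.27 -0.09  1.63 -0.01  1.62 -1.43] F [ 1.1  0.2 -4.1] op 0.0146
tilt 41.6 grip box [-0.005, 0.0559, 0.3278] lip box [-0.007, 0.0904, 0.1995] xs [0.741 0.098 0.664]
grip move cm [2.39 6.23 0.56]
```

View pics/sc10.png

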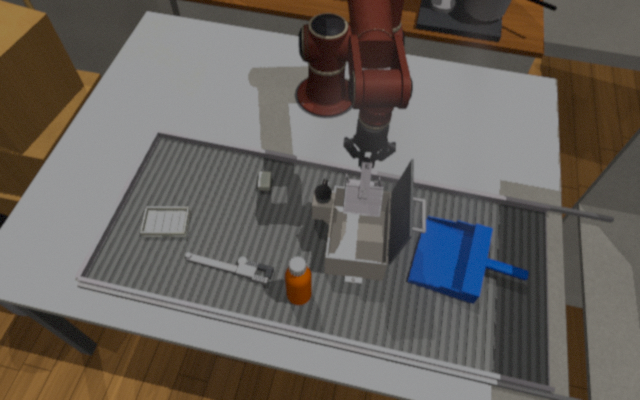

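Emit:
servo_tool(commands=[0, 0, 0, 1.2, 2.6, 0.3, 0, 0, 0, 0, 1.2, 2.6, 0.3, 0, 0, 0, -0.12, 0.3, 0, 0, 0, 0, 0, -0.12, 0.3, 0, 0, 0])

```text
t: 18.55
tool_pos: [0.5486, 0.2231, 0.2439]
tool_rot: [-1.57, -0.255, -0.066]
contact_force: [0.2, 1.3, -4.8]
opening: 0.0142
```

```bash

python3 -c "
from scoop import *
sc([0,.033,.265])"
```

```text
t 18.55 p [0.5486 0.2231 0.2439] yawz 96.8 ydir [ 0.202  0.006 -0.979] q [ 0.29 -0.16  1.8  -0.05  1.3  -1.4 ] F [ 0.2  1.3 -4.8] op 0.0142
tilt 54.1 grip box [-0.0016, 0.0402, 0.2625] lip box [-0.0041, 0.046, 0.1298] xs [0.58  0.085 0.81 ]
grip move cm [ 0.75 -0.1   0.15]
```

Emit:
servo_tool(commands=[0, 0, -0.1, 0.4, 0, 0, 0, 0, 0, -0.1, 0.4, 0, 0, 0, 0, 0, -0.1, 0.3, 0, 0, 0, 0, 0, -0.06, 0.2, 0, 0, 0, 0, 0, 0, 0, 0, 0, 0, 0, 0, 0, 0, 0, 0, 0])

```text
t: 19.15
tool_pos: [0.5473, 0.2186, 0.2262]
tool_rot: [-1.528, -0.505, -0.317]
contact_force: [1.5, -1.3, -3.5]
opening: 0.0148
```

```bash

python3 -c "
from scoop import *
sc([0,.033,.265]); grab('side','s11'); grab('scene','sc11')"
```

```text
t 19.15 p [0.5473 0.2186 0.2262] yawz 96.6 ydir [ 0.499  0.032 -0.866] q [ 0.31 -0.34  2.03 -0.15  0.94 -1.32] F [ 1.5 -1.3 -3.5] op 0.0148
tilt 72.5 grip box [-0.0058, 0.0476, 0.2426] lip box [-0.0093, 0.0114, 0.1149] xs [0.295 0.062 0.953]
grip move cm [ 2.4  -1.22  0.51]
```

View pics/sc11.png

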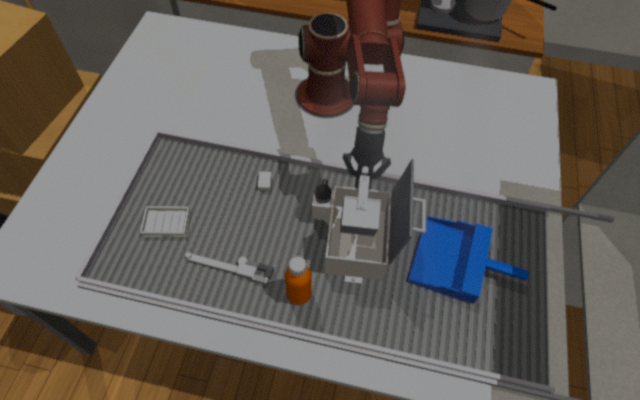

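View pics/s11.png

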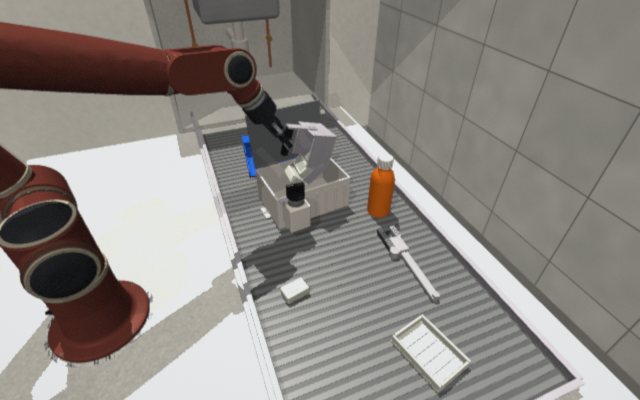

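Emit:
servo_tool(commands=[0, 0, 0, 1.6, -0.8, 0.3, 0, 0, 0, 0, 1.5, -0.8, 0.2, 0, 0, 0, -0.08, 0.3, -0.2, 0, 0, 0, 0, -0.08, 0.3, -0.2, 0, 0, 0, 0, 0, 0, 0, 0, 0, 0, 0, 0, 0, 0, 0, 0])

```text
t: 19.85
tool_pos: [0.5744, 0.2275, 0.2698]
tool_rot: [-1.489, -0.631, -0.448]
contact_force: [0.6, -0.1, -2.2]
opening: 0.0143
```

```bash

python3 -c "
from scoop import *
sc([0,.033,.265]); grab('side','s12'); grab('scene','sc12')
a=cv2.imread('pics/s12.png')[80:240,220:380]; b=cv2.imread('pics/sc12.png')[130:300,290:450]
cv2.imwrite('pics/c12.png',np.hstack([cv2.resize(a,(400,400)),cv2.resize(b,(400,400))]))"
```

```text
t 19.85 p [0.5744 0.2275 0.2698] yawz 96.4 ydir [ 0.635  0.05  -0.771] q [ 0.33 -0.37  2.03 -0.22  0.82 -1.27] F [ 0.6 -0.1 -2.2] op 0.0143
tilt 82.0 grip box [0.0001, 0.0223, 0.2845] lip box [-0.0032, -0.0346, 0.1645] xs [0.135 0.043 0.99 ]
grip move cm [-2.07  0.82  0.05]
```

View pics/c12.png

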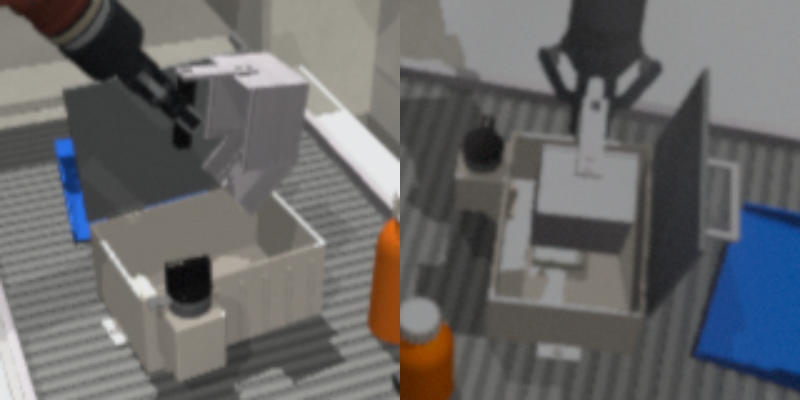

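Emit:
servo_tool(commands=[0, 0, 0, 1.8, -2.2, 0, 0, 0, 0, 0.1, 1.6, -2.2, 0, 0, 0, 0, 0.14, 0.5, -1, 0, 0, 0, 0, 0.14, 0, 0, 0, 0, 0, 0, 0.14, 0, 0, 0, 0, 0, 0, 0.14, 0, 0, 0, 0, 0, 0, 0.14, 0, 0, 0, 0, 0, 0, 0.14, 0, 0, 0, 0, 0, 0, 0.14, 0, 0, 0, 0, 0, 0, 0.14, 0, 0, 0, 0, 0, 0, 0.14, 0, 0, 0, 0, 0, 0, 0.06, 0, 0, 0, 0, 0, 0, 0, 0, 0, 0, 0])

```text
t: 21.25
tool_pos: [0.5818, 0.2297, 0.3391]
tool_rot: [-1.548, 0.533, 0.688]
contact_force: [-0.4, -0.0, -2.0]
opening: 0.0146
```

```bash

python3 -c "
from scoop import *
sc([0,.033,.33]); o,M,p=st(); d=M[:,1]; st(np.array([.487,-.33,.36])+.019*d,97); grab('scene','sc13')
b=cv2.imread('pics/sc13.png')[130:300,290:450]
cv2.imwrite('pics/c13.png',cv2.resize(b,(560,600)))"
```

```text
t 21.25 p [0.5818 0.2297 0.3391] yawz 96.5 ydir [-0.694 -0.095 -0.713] q [ 0.23  0.49  1.05  0.09  2.38 -1.4 ] F [-0.4 -0.  -2. ] op 0.0146
tilt 2.4 grip box [0.0014, -0.0107, 0.3527] lip box [-0.0005, 0.1028, 0.2836] xs [ 0.993  0.112 -0.034]
grip move cm [-1.53  4.68 -0.07]
t 21.25 p [0.5818 0.2297 0.3391] yawz 96.5 ydir [-0.694 -0.095 -0.713] q [ 0.23  0.49  1.05  0.09  2.38 -1.4 ] F [-0.4 -0.  -2. ] op 0.0146
t 21.25 p [0.5818 0.2297 0.3391] yawz 96.5 ydir [-0.694 -0.095 -0.713] q [ 0.23  0.49  1.05  0.09  2.38 -1.4 ] F [-0.4 -0.  -2. ] op 0.0146
cm in tool axes [-11.79  12.31 -54.59]
yaw turn 0.01
```

View pics/c13.png

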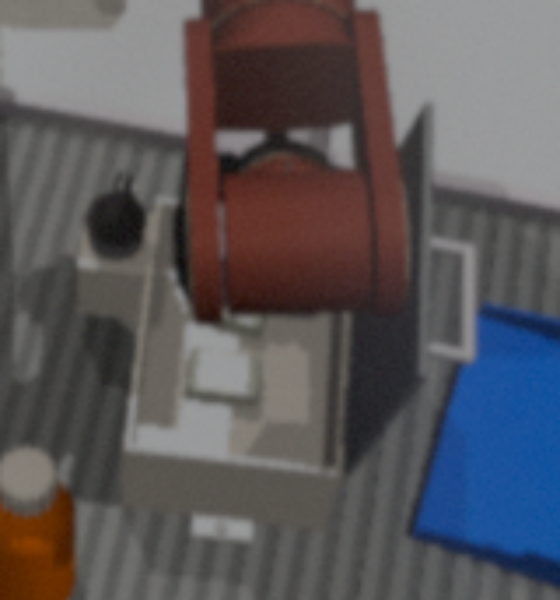

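Emit:
servo_tool(commands=[0, 0, 0, -0.5, 0.4, -2.5, 0, 0, 0, 0, -0.8, 0.7, -3.9, 0, 0, 0, 0, -0.8, 0.7, -3.9, 0, 0, 0, 0, -0.8, 0.7, -3.9, 0, 0, 0, 0, -0.8, 0.7, -3.9, 0, 0, 0, 0, -0.8, 0.7, -3.9, 0, 0, 0, 0, -0.8, 0.7, -3.9, 0, 0, 0, 0, -0.8, 0.8, -3.9, 0, 0, 0, 0, -0.8, 0.8, -3.9, 0, 0, 0, 0, -0.8, 0.8, -3.9, 0, 0, 0, 0, -0.8, 0.8, -3.9, 0, 0, 0, 0, -0.8, 0.8, -3.9, 0, 0, 0, 0, -0.8, 0.8, -3, 0, 0, 0, 0, 0, 0, 0, 0])

```text
t: 22.7
tool_pos: [0.5014, -0.284, 0.3679]
tool_rot: [-1.577, 0.471, 0.647]
contact_force: [0.1, 0.3, -2.8]
opening: 0.0144
```

```bash

python3 -c "
from scoop import *
sc(); o,M,p=st(); d=M[:,1]; st(np.array([.487,-.33,.133])+.019*d,97); grab('scene','sc14');grab('side','s14')
b=cv2.imread('pics/sc14.png')[150:310,290:440]
cv2.imwrite('pics/c14.png',cv2.resize(b,(560,600),interpolation=cv2.INTER_CUBIC))"
```

```text
t 22.7 p [ 0.5014 -0.284   0.3679] yawz 97.4 ydir [-0.643 -0.112 -0.758] q [-0.46  0.26  1.27 -0.48  2.16 -2.3 ] F [ 0.1  0.3 -2.8] op 0.0144
tilt 2.8 grip box [-0.5, 0.1266, 0.3823] lip box [-0.5049, 0.2352, 0.3058] xs [0.991 0.13  0.032]
t 22.7 p [ 0.5014 -0.284   0.3679] yawz 97.4 ydir [-0.643 -0.112 -0.758] q [-0.46  0.26  1.27 -0.48  2.16 -2.3 ] F [ 0.1  0.3 -2.8] op 0.0144
t 22.7 p [ 0.5014 -0.284   0.3679] yawz 97.4 ydir [-0.643 -0.112 -0.758] q [-0.46  0.26  1.27 -0.48  2.16 -2.3 ] F [ 0.1  0.3 -2.8] op 0.0144
cm in tool axes [13.87 21.14 -3.52]
yaw turn -0.007
```

View pics/c14.png

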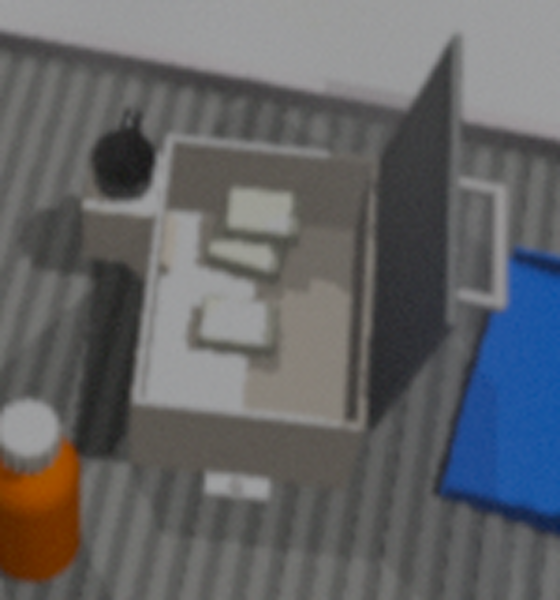

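View pics/s14.png

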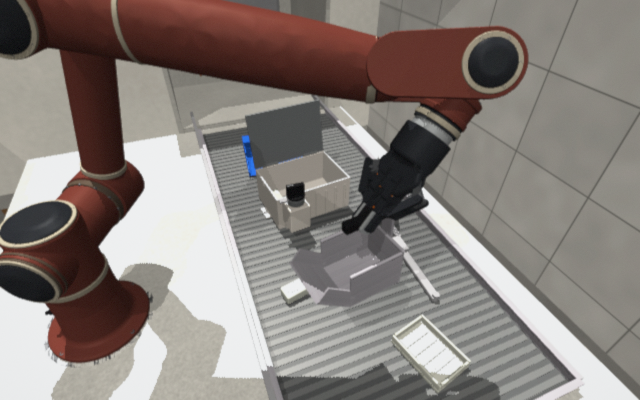

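Emit:
servo_tool(commands=[0, 0, 0.02, 1.8, 2.7, -0.5, 0, 0, 0, 0.02, 1.8, 2.7, -0.5, 0, 0, 0, 0.01, 1.8, 2.7, -0.5, 0, 0, 0, 0, 1.8, 2.7, -0.5, 0, 0, 0, 0, 1.8, 2.7, -0.5, 0, 0, 0, 0, 1.5, 2.3, -0.5, 0, 0, 0, 0, 0, 0, 0, 0])

```text
t: 23.5
tool_pos: [0.4848, -0.3135, 0.1824]
tool_rot: [-1.581, 0.484, 0.684]
contact_force: [0.4, 0.1, -2.9]
opening: 0.0142
```

```bash

python3 -c "
from scoop import *
sc(); o,M,p=st(); d=M[:,1]; st(np.array([.487,-.33,.133])+.019*d,97)"
```

```text
t 23.5 p [ 0.4848 -0.3135  0.1824] yawz 98.4 ydir [-0.664 -0.128 -0.737] q [-0.5   0.37  1.45 -0.47  1.9  -2.22] F [ 0.4  0.1 -2.9] op 0.0142
tilt 2.3 grip box [-0.5272, 0.146, 0.1964] lip box [-0.5342, 0.2567, 0.1234] xs [0.989 0.147 0.   ]
t 23.5 p [ 0.4848 -0.3135  0.1824] yawz 98.4 ydir [-0.664 -0.128 -0.737] q [-0.5   0.37  1.45 -0.47  1.9  -2.22] F [ 0.4  0.1 -2.9] op 0.0142
t 23.5 p [ 0.4848 -0.3135  0.1824] yawz 98.4 ydir [-0.664 -0.128 -0.737] q [-0.5   0.37  1.45 -0.47  1.9  -2.22] F [ 0.4  0.1 -2.9] op 0.0142
cm in tool axes [ 3.36  5.61 -1.47]
yaw turn -0.025
```

```bash

python3 -c "
from scoop import *
o,M,p=st(); off=.742
zs=-np.sin(off)*M[:,0]-np.cos(off)*M[:,1]; print((np.cross(zs,[0,0,1])@M).round(4))"
```

```text
t 23.5 p [ 0.4848 -0.3135  0.1824] yawz 98.4 ydir [-0.664 -0.128 -0.737] q [-0.5   0.37  1.45 -0.47  1.9  -2.22] F [ 0.4  0.1 -2.9] op 0.0142
[ 0.0291 -0.0267  0.0005]
```

Emit:
servo_tool(commands=[0.03, -0.027, 0, 1.2, 2.1, -0.6, 0, 0, 0, 0, 1.1, 1.7, -0.5, 0, 0, 0, 0, 0.4, 0.6, -0.3, 0, 0, 0, 0, 0, 0, 0, 0])

```text
t: 23.9
tool_pos: [0.4816, -0.3274, 0.136]
tool_rot: [-1.549, 0.464, 0.692]
contact_force: [-0.2, 0.4, -2.6]
opening: 0.0143
```

```bash

python3 -c "
from scoop import *
sc(); o,M,p=st(); d=M[:,1]; st(np.array([.487,-.33,.133])+.019*d,97);off=.742
zs=-np.sin(off)*M[:,0]-np.cos(off)*M[:,1]; print((np.cross(zs,[0,0,1])@M).round(4), 'grip z',(p-.019*d).round(4))"
```

```text
t 23.9 p [ 0.4816 -0.3274  0.136 ] yawz 98.7 ydir [-0.662 -0.104 -0.742] q [-0.52  0.43  1.46 -0.45  1.84 -2.23] F [-0.2  0.4 -2.6] op 0.0143
tilt 0.5 grip box [-0.5411, 0.1507, 0.1501] lip box [-0.5461, 0.2611, 0.0763] xs [0.988 0.152 0.008]
t 23.9 p [ 0.4816 -0.3274  0.136 ] yawz 98.7 ydir [-0.662 -0.104 -0.742] q [-0.52  0.43  1.46 -0.45  1.84 -2.23] F [-0.2  0.4 -2.6] op 0.0143
t 23.9 p [ 0.4816 -0.3274  0.136 ] yawz 98.7 ydir [-0.662 -0.104 -0.742] q [-0.52  0.43  1.46 -0.45  1.84 -2.23] F [-0.2  0.4 -2.6] op 0.0143
cm in tool axes [ 0.57  1.79 -0.34]
yaw turn -0.03
[ 0.0026 -0.0024  0.0076] grip z [ 0.4942 -0.3254  0.1501]
```

Emit:
servo_tool(commands=[0, 0, 0, 0.5, 0.6, 0, 0, 0, 0, 0, 0.3, 0.4, 0, 0, 0, 0, 0, 0.15, 0.2, 0, 0, 0, 0, 0, 0, 0, 0, 0])

```text
t: 24.3
tool_pos: [0.4829, -0.3275, 0.1232]
tool_rot: [-1.555, 0.461, 0.688]
contact_force: [-0.4, -0.5, -1.2]
opening: 0.0141
```

```bash

python3 -c "
from st import *
st()"
```

```text
t 24.3 p [ 0.4829 -0.3275  0.1232] yawz 98.8 ydir [-0.658 -0.108 -0.745] q [-0.52  0.44  1.47 -0.45  1.81 -2.22] F [-0.4 -0.5 -1.2] op 0.0141
```

Emit:
servo_tool(commands=[0, 0, 0, 0.15, 0.2, 0, 0, 0, 0, 0, 0.1, 0.15, 0, 0, 0, 0, 0, 0.1, 0.1, 0, 0, 0, 0, 0, 0, 0, 0, 0])

```text
t: 24.7
tool_pos: [0.4835, -0.3278, 0.1208]
tool_rot: [-1.556, 0.461, 0.686]
contact_force: [-0.1, 0.8, -1.3]
opening: 0.0143
```

```bash

python3 -c "
from st import *
st()"
```

```text
t 24.7 p [ 0.4835 -0.3278  0.1208] yawz 98.8 ydir [-0.658 -0.109 -0.746] q [-0.52  0.45  1.47 -0.45  1.81 -2.22] F [-0.1  0.8 -1.3] op 0.0143
```

Emit:
servo_tool(commands=[0, 0, 0, 0, 0.05, 0, 0.3, 0, 0, 0, 0, 0, 0, 0.7, 0, 0, 0, 0, 0, 0, 1, 0, 0, 0, 0, 0, 0, 1, 0, 0, 0, 0, -2, 0, 1, 0, 0, 0, 0, -3.5, 0, 1, 0, 0, 0, 0, -4, 0, 1, 0, 0, 0, -2, -3, 0, 1, 0, 0, -0.1, -2, -3, 2, 1, 0, 0, -0.14, 0, 0, 3, 1, 0, 0, -0.14, 0, 0, 3, 1, 0, 0, -0.14, 0, 0, 3, 1, 0, 0, -0.14, 0, 0, 3, 1, 0, 0, -0.05, 0, 0, 0, 1, 0, 0, 0, 0, 0, 0, 1])

```text
t: 26.2
tool_pos: [0.5365, -0.1719, 0.2641]
tool_rot: [-1.576, -0.123, 0.115]
contact_force: [1.0, -0.2, 0.2]
opening: 0.0856
```

```bash

python3 -c "
from st import *
st([.445,-.105,.15]); grab('side','s15'); grab('wrist','w15')"
```

```text
t 26.2 p [ 0.5365 -0.1719  0.2641] yawz 98.7 ydir [ 0.006 -0.008 -1.   ] q [-0.44 -0.12  1.72 -0.    1.53 -2.16] F [ 1.  -0.2  0.2] op 0.0856
cm in tool axes [-8.09 11.3   8.09]
```

View pics/s15.png

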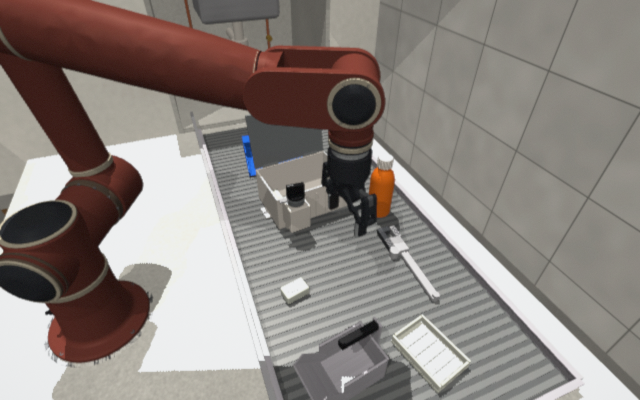

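View pics/w15.png

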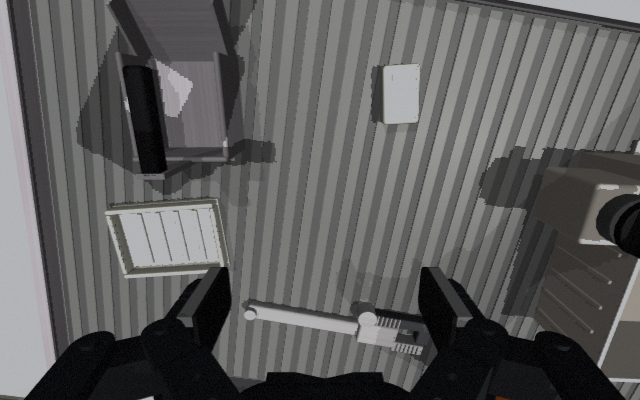

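```bash
python3 - <<'E'
from st import *
im=dict(np.load('pics/w15.npz')); W=world(im)
w=W[55:135,375:430].reshape(-1,3); w=w[(w[:,2]>.022)&(w[:,2]<.045)]; r=cv2.minAreaRect((w[:,:2]*1000).astype(np.float32)); print(r,np.median(w[:,2]))
w=W[55:185,115:165]; w=w[(w[...,2]>.125)&(w[...,2]<.16)]; print('grip',cv2.minAreaRect((w[:,:2]*1000).astype(np.float32)),np.percentile(w[:,2],[50,95]))
st([r[0][0]/1000,r[0][1]/1000,.10],103)
E
```

```text
((444.71685791015625, -104.24040985107422), (62.2381706237793, 40.18821334838867), 12.091259956359863) 0.03165063761426906
grip ((502.1513366699219, -326.1594543457031), (87.6234359741211, 25.49574089050293), 10.51771068572998) [0.14089629 0.142393  ]
t 26.3 p [ 0.5375 -0.1724  0.2638] yawz 98.7 ydir [ 0.004 -0.008 -1.   ] q [-0.44 -0.11  1.72 -0.    1.53 -2.16] F [ 0.2 -0.3  0.5] op 0.0854
cm in tool axes [-8.19 16.28  8.27]
yaw turn 0.076
```

Emit:
servo_tool(commands=[0, -0.03, 0, -2.1, 4.1, 2, 1, 0, -0.03, 0, -2.1, 4.1, 2.1, 1, 0, 0, 0, -2.1, 4.1, 2.1, 1, 0, 0, 0, -1.9, 4, 2, 1, 0, 0, 0, 0, 0, 0, 1])

```text
t: 26.8
tool_pos: [0.4411, -0.1094, 0.0929]
tool_rot: [-1.572, -0.163, 0.171]
contact_force: [0.3, 0.9, -1.2]
opening: 0.0853
```

```bash
python3 -c "
from st import *
st([.4447,-.1042,.010],102.1); grab('wrist','w16')"
```

```text
t 26.8 p [ 0.4411 -0.1094  0.0929] yawz 102.2 ydir [-0.004 -0.008 -1.   ] q [-0.4  -0.24  2.13 -0.01  1.26 -2.18] F [ 0.3  0.9 -1.2] op 0.0853
cm in tool axes [0.51 8.29 0.5 ]
yaw turn -0.001
```

View pics/w16.png

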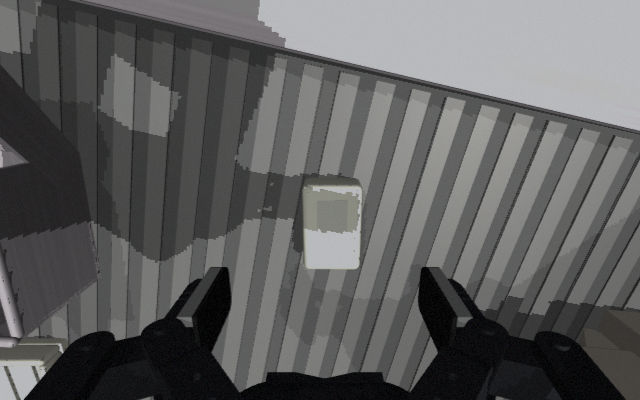

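Emit:
servo_tool(commands=[0, 0, 0, 0.2, 3, 0.2, 1, 0, 0, 0, 0.1, 2.7, 0.2, 1, 0, 0, 0, 0.1, 1.7, 0.1, 1, 0, 0, 0, 0.1, 0.6, 0, 1, 0, 0, 0, 0, 0, 0, 1])

```text
t: 27.35
tool_pos: [0.4674, -0.1153, 0.0288]
tool_rot: [-1.589, -0.184, 0.149]
contact_force: [0.5, 0.3, 0.1]
opening: 0.0853
```

```bash
python3 -c "
from st import *
st([.4447,-.1042,.012],102.1)"
```

```text
t 27.35 p [ 0.4674 -0.1153  0.0288] yawz 102.1 ydir [ 0.024 -0.022 -0.999] q [-0.39 -0.09  2.12 -0.01  1.08 -2.17] F [0.5 0.3 0.1] op 0.0853
cm in tool axes [-2.02  1.6   1.61]
yaw turn 0.0
```

Emit:
servo_tool(commands=[0.013, 0, 0.01, -0.7, -0.2, 0.6, 1, 0.013, 0, 0.01, -0.7, 0, 0.6, 1, 0, 0, 0, -0.5, 0, 0.4, 1, 0, 0, 0, 0, 0, 0, 1])

```text
t: 27.75
tool_pos: [0.4489, -0.1053, 0.0364]
tool_rot: [-1.568, -0.17, 0.162]
contact_force: [-0.4, -0.5, -0.3]
opening: 0.0858
```

```bash
python3 -c "
from st import *
st([.4447,-.1042,.012],102.1)"
```

```text
t 27.75 p [ 0.4489 -0.1053  0.0364] yawz 102.1 ydir [ 0.006 -0.003 -1.   ] q [-0.39 -0.14  2.15 -0.    1.13 -2.17] F [-0.4 -0.5 -0.3] op 0.0858
cm in tool axes [-0.4   2.44  0.2 ]
yaw turn 0.0
```

Descend more slowly.

Emit:
servo_tool(commands=[0, 0, 0, -0.2, 0.7, 0.1, 1, 0, 0, 0, -0.2, 0.7, 0.1, 1, 0, 0, 0, 0, 0.6, 0, 1, 0, 0, 0, 0, 0.4, 0, 1, 0, 0, 0, 0, 0, 0, 1])

```text
t: 28.25
tool_pos: [0.4436, -0.1038, 0.0103]
tool_rot: [-1.569, -0.17, 0.161]
contact_force: [-0.9, 0.4, 0.3]
opening: 0.0856
```

```bash
python3 -c "
from st import *
st([.4447,-.1042,.012],102.1)"
```

```text
t 28.25 p [ 0.4436 -0.1038  0.0103] yawz 102.1 ydir [ 0.006 -0.003 -1.   ] q [-0.39 -0.11  2.17 -0.    1.07 -2.17] F [-0.9  0.4  0.3] op 0.0856
cm in tool axes [ 0.1  -0.17 -0.06]
yaw turn 0.0
```

Emit:
servo_tool(commands=[0, 0, 0, 0, -0.1, 0, 0.4, 0, 0, 0, 0, 0, 0, 0, 0, 0, 0, 0, 0, 0, 0, 0, 0, 0, 0, 0, 0, 0, 0, 0, 0, 0, 0, 0, 0, 0, 0, 0, 0, 0, 0, 0, 0, 0, 0, 0, -1.5, 0, 0, 0, 0, 0, 0, -3, 0, 0, 0, 0, 0, 0, 0, 0, 0], grip_force=60)

```text
t: 29.15
tool_pos: [0.443, -0.1036, 0.0569]
tool_rot: [-1.567, -0.168, 0.163]
contact_force: [1.5, -0.6, 0.1]
opening: 0.0384
```

```bash
python3 -c "
from st import *
st([.60,.22,.3],96.3); grab('wrist','w17')"
```

```text
t 29.15 p [ 0.443  -0.1036  0.0569] yawz 102.1 ydir [ 0.004 -0.003 -1.   ] q [-0.39 -0.19  2.15 -0.    1.18 -2.17] F [ 1.5 -0.6  0.1] op 0.0384
cm in tool axes [ 22.21 -24.33  28.27]
yaw turn -0.101
```

View pics/w17.png

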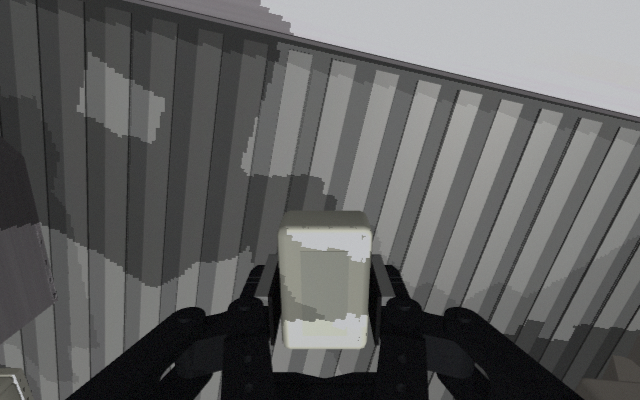

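Emit:
servo_tool(commands=[0, 0, 0, 0, -3, 0, 0, 0, 0, 0, 0, -4.5, 0, 0, 0, 0, 0, 0, -4.5, 0, 0, 0, 0, 0, 2, -4, 2, 0, 0, 0.02, 0, 3, -2, 3, 0, 0, 0.02, 0, 3, -1, 3.5, 0, 0, 0.02, 0, 3, -1, 3.5, 0, 0, 0.02, 0, 3, 0, 3.5, 0, 0, 0.02, 0, 2.5, 0, 3.5, 0, 0, 0, 0, 2, 0, 3.5, 0, 0, 0, 0, 0, 0, 0, 0])

```text
t: 30.3
tool_pos: [0.5881, 0.1607, 0.243]
tool_rot: [-1.563, -0.062, 0.096]
contact_force: [-0.1, -0.3, -0.1]
opening: 0.0385
```

```bash
python3 -c "
from st import *
st([.634,.234,.2],96.3)"
```

```text
t 30.3 p [0.5881 0.1607 0.243 ] yawz 95.8 ydir [-0.022  0.005 -1.   ] q [ 0.14  0.02  1.62  0.01  1.52 -1.53] F [-0.1 -0.3 -0.1] op 0.0385
cm in tool axes [5.39 4.24 6.8 ]
yaw turn 0.009
```

Emit:
servo_tool(commands=[0, -0.009, -0.02, 2.2, 0, 2.8, 0, 0, 0, 0, 2.2, 0, 2.8, 0, 0, 0, 0, 0.8, 0, 1.2, 0, 0, 0, 0, 0, 0, 0, 0])

```text
t: 30.7
tool_pos: [0.6315, 0.2348, 0.2342]
tool_rot: [-1.566, -0.076, 0.097]
contact_force: [-1.2, 0.4, -0.7]
opening: 0.0387
```

```bash
python3 -c "
from st import *
st([.634,.234,.085],96.3); grab('wrist','w18')"
```

```text
t 30.7 p [0.6315 0.2348 0.2342] yawz 96.3 ydir [-0.013  0.003 -1.   ] q [ 0.24  0.17  1.48  0.01  1.5  -1.44] F [-1.2  0.4 -0.7] op 0.0387
cm in tool axes [ 0.44 14.91 -0.17]
yaw turn -0.0
```

View pics/w18.png

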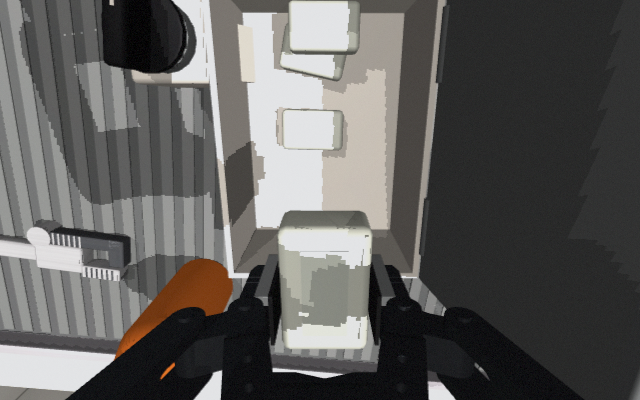

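Emit:
servo_tool(commands=[0, 0, -0.01, 0, 3, 0, 0, 0, 0, 0, 0.1, 3, 0, 0, 0, 0, 0, 0.1, 3, 0, 0, 0, 0, 0, 0, 2.5, 0, 0, 0, 0, 0, 0, 1.5, 0, 0, 0, 0, 0, 0, 0, 0, 0])

```text
t: 31.35
tool_pos: [0.6304, 0.2252, 0.1009]
tool_rot: [-1.569, -0.078, 0.083]
contact_force: [0.3, 0.2, -1.4]
opening: 0.0388
```

```bash
python3 -c "
from st import *
st([.634,.234,.085],96.3)"
```

```text
t 31.35 p [0.6304 0.2252 0.1009] yawz 95.9 ydir [-0.004 -0.    -1.   ] q [ 0.23  0.26  1.6   0.    1.28 -1.44] F [ 0.3  0.2 -1.4] op 0.0388
cm in tool axes [0.46 1.58 0.84]
yaw turn 0.007
```

Emit:
servo_tool(commands=[0, 0, 0, 0.2, 1.5, 0.6, 0, 0, 0, 0, 0.1, 1, 0.3, 0, 0, 0, 0, 0, 0.5, 0, 0, 0, 0, 0, 0, 0, 0, 0, 0, 0, 0, 0, 0, 0, 0.6, 0, 0, 0, 0, 0, 0, 0.9, 0, 0, 0, 0, 0, 0, 0.9, 0, 0, 0, 0, -1.5, 0, 0.9, 0, 0, 0, 0, -3.5, 0, 0.9, 0, 0, 0, 0, -4, 0, 0.9, 0, 0, 0, 0, -4, 0, 0.9, 0, 0, 0, 0, -4, 0, 0.9, 0, 0, 0, 0, -4, 0, 0.9, 0, 0, 0, 0, -3, 0, 0.9, 0, 0, 0, 0, 0, 0, 0.9])

```text
t: 32.85
tool_pos: [0.6343, 0.2347, 0.3356]
tool_rot: [-1.566, -0.091, 0.069]
contact_force: [-0.0, -0.2, 0.4]
opening: 0.0771
```

```bash
python3 -c "
from st import *
st([.60,.39,.3],96.3); grab('wrist','w19'); grab('scene','sc19'); grab('side','s19')"
```

```text
t 32.85 p [0.6343 0.2347 0.3356] yawz 95.8 ydir [ 0.014  0.004 -1.   ] q [ 0.24  0.12  1.37  0.    1.64 -1.43] F [-0.  -0.2  0.4] op 0.0771
cm in tool axes [-1.88  3.56 15.79]
yaw turn 0.008
```

View pics/w19.png

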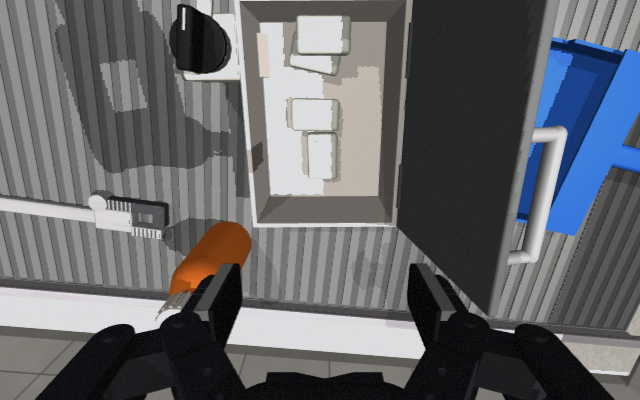

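View pics/s19.png

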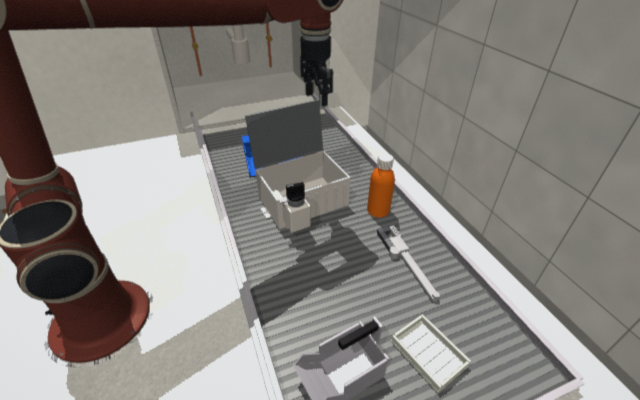

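View pics/sc19.png

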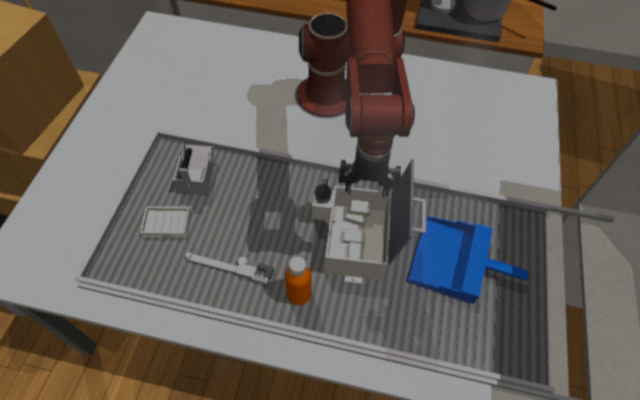

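```bash
python3 - <<'E'
from st import *
im=dict(np.load('pics/w19.npz')); W=world(im)
w=W[125:265,505:570].reshape(-1,3); w=w[(w[:,2]>.2)&(w[:,2]<.32)]
ex=np.array([-.11,.994]);ey=np.array([-.994,-.11]);c=np.array([.5845,.229])
b=np.c_[(w[:,:2]-c)@ex,(w[:,:2]-c)@ey,w[:,2]]
k=b[(b[:,0]>.13)]; print(len(k),k.mean(0).round(4),np.percentile(k,[2,50,98],axis=0).round(4))
for t in(1.70,1.72,1.75): print(t,.085-.156*np.cos(t+.279),.1165+.156*np.sin(t+.279))
for z in (.40,.2506): st([.6067,.3877,z],96.3)
E
```

```text
3161 [ 0.15   -0.0367  0.2605] [[ 0.1356 -0.0873  0.2545]
 [ 0.1503 -0.0346  0.2611]
 [ 0.1578  0.0081  0.2642]]
1.7 0.14692595297950678 0.2596823185577742
1.72 0.1497770236669606 0.2584152465552945
1.75 0.15400469499925595 0.2564083702573211
t 33.0 p [0.6323 0.2342 0.3271] yawz 95.8 ydir [ 0.003  0.001 -1.   ] q [ 0.24  0.13  1.38  0.    1.64 -1.43] F [-0.2 -0.2 -0.5] op 0.0767
cm in tool axes [-0.97 -7.28 15.53]
yaw turn 0.008
t 33.0 p [0.6323 0.2342 0.3271] yawz 95.8 ydir [ 0.003  0.001 -1.   ] q [ 0.24  0.13  1.38  0.    1.64 -1.43] F [-0.2 -0.2 -0.5] op 0.0767
cm in tool axes [-1.01  7.66 15.53]
yaw turn 0.008
```

Emit:
servo_tool(commands=[0, 0, 0, 0, -3.5, 0, 0.5, 0, 0, 0, 0, -3.5, 0.5, 0.3, 0, -0.008, 0, -0.3, -0.5, 3.5, 0.3, 0, 0, 0, -0.3, 0, 3.5, 0.3, 0, 0, 0, -0.3, 0, 3.5, 0.3, 0, 0, 0, -0.1, 0, 3, 0.3, 0, 0, 0, 0, 0, 1.2, 0.3, 0, 0, 0, 0, 0, 0, 0.3])

```text
t: 33.8
tool_pos: [0.601, 0.3859, 0.3803]
tool_rot: [-1.58, -0.058, 0.11]
contact_force: [0.4, -0.6, -0.0]
opening: 0.0255
```

```bash
python3 -c "
from st import *
st([.608,.385,.24],96.3)"
```

```text
t 33.8 p [0.601  0.3859 0.3803] yawz 96.1 ydir [-0.032 -0.013 -0.999] q [ 0.47  0.24  1.16  0.    1.77 -1.21] F [ 0.4 -0.6 -0. ] op 0.0255
cm in tool axes [ 1.15 14.   -0.03]
yaw turn 0.003
```

Emit:
servo_tool(commands=[0.01, 0, -0.02, 0.3, 2, 0, 0.3, 0, 0, -0.01, 0.3, 2.5, 0, 0.3, 0, 0, 0, 0.2, 2.2, 0, 0.3, 0, 0, 0, 0, 1.5, 0, 0.3, 0, 0, 0, 0, 0, 0, 0.3])

```text
t: 34.3
tool_pos: [0.6089, 0.3797, 0.2905]
tool_rot: [-1.574, -0.073, 0.086]
contact_force: [-0.4, 0.6, -0.9]
opening: 0.0256
```

```bash
python3 -c "
from st import *
st([.608,.385,.24],96.3);grab('wrist','w20')"
```

```text
t 34.3 p [0.6089 0.3797 0.2905] yawz 95.8 ydir [-0.008 -0.005 -1.   ] q [ 0.45  0.25  1.3  -0.    1.6  -1.22] F [-0.4  0.6 -0.9] op 0.0256
cm in tool axes [0.01 5.04 0.56]
yaw turn 0.008
```

View pics/w20.png

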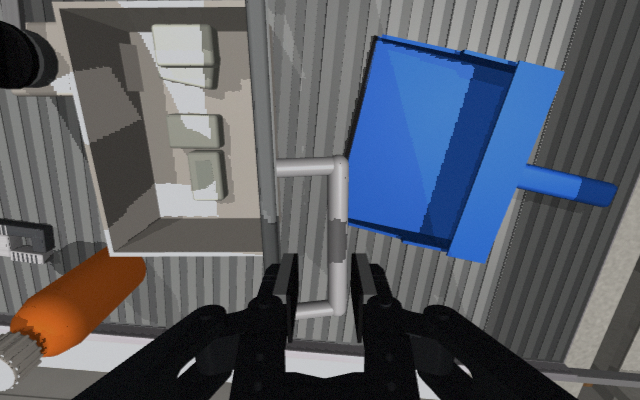

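Emit:
servo_tool(commands=[0, 0, 0, 0, 1.5, 0.5, 0.3, 0, 0, 0, 0, 1.5, 0.3, 0.3, 0, 0, 0, 0, 1.3, 0, 0.3, 0, 0, 0, 0, 0.6, 0, 0.3, 0, 0, 0, 0, 0, 0, 0.3])

```text
t: 34.85
tool_pos: [0.6095, 0.3883, 0.2422]
tool_rot: [-1.572, -0.078, 0.081]
contact_force: [0.4, -1.2, -0.3]
opening: 0.0255
```

```bash
python3 -c "
from st import *
st([.608,.387,.24],96.3);grab('wrist','w21')"
```

```text
t 34.85 p [0.6095 0.3883 0.2422] yawz 95.8 ydir [-0.002 -0.003 -1.   ] q [ 0.46  0.27  1.35 -0.    1.52 -1.21] F [ 0.4 -1.2 -0.3] op 0.0255
cm in tool axes [-0.17  0.23 -0.11]
yaw turn 0.009
```

View pics/w21.png

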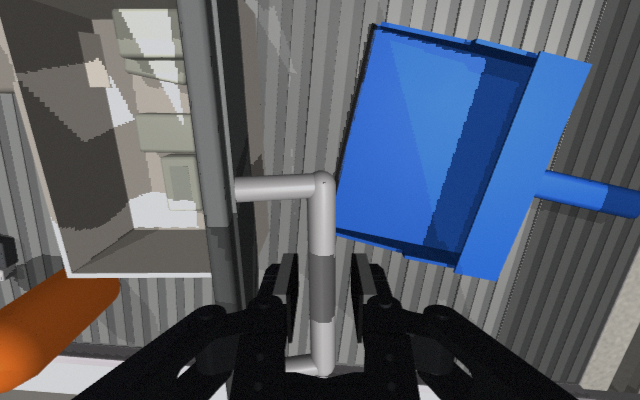

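Bar is centred between the fingers (320 px). Grip lightly.

Emit:
servo_tool(commands=[0, 0, 0, 0, 0.1, 0, 0, 0, 0, 0, 0, 0, 0, 0, 0, 0, 0, 0, 0, 0, 0, 0, 0, 0, 0, 0, 0, 0, 0, 0, 0, 0, 0, 0, 0], grip_force=30)

```text
t: 35.4
tool_pos: [0.6099, 0.3885, 0.2423]
tool_rot: [-1.571, -0.079, 0.08]
contact_force: [-1.1, 0.7, -2.0]
opening: 0.0107
```

```bash
python3 -c "
from st import *
lid()"
```

```text
t 35.4 p [0.6099 0.3885 0.2423] yawz 95.8 ydir [-0.    -0.002 -1.   ] q [ 0.46  0.27  1.35 -0.    1.52 -1.21] F [-1.1  0.7 -2. ] op 0.0107
lid 0.07070962971197961 0.1448282934732837 1.745984302218225
```

Emit:
servo_tool(commands=[0, 0, 0, 0, -0.6, -1.4, 0, 0, 0, 0, 0, -0.5, -1.9, 0, 0, 0, 0, 0, -0.3, -1.9, 0, 0, 0, 0, 0, 0, -1.9, 0, 0, 0, 0, 0, 0.2, -1.9, 0])

```text
t: 35.9
tool_pos: [0.6198, 0.2993, 0.2613]
tool_rot: [-1.56, -0.088, 0.078]
contact_force: [-0.8, 2.9, 2.7]
opening: 0.0105
```

```bash
python3 -c "
from st import *
lid()"
```

```text
t 35.9 p [0.6198 0.2993 0.2613] yawz 96.1 ydir [ 0.006  0.01  -1.   ] q [ 0.34  0.18  1.43  0.01  1.53 -1.34] F [-0.8  2.9  2.7] op 0.0105
lid -0.019031768301194074 0.16380334754546505 1.1761282601968723
```

Emit:
servo_tool(commands=[0, 0, 0, 0, 0.35, -1.9, 0, 0, 0, 0, 0, 0.6, -1.9, 0, 0, 0, 0, 0, 0.85, -1.8, 0, 0, 0, 0, 0, 1.1, -1.7, 0])

```text
t: 36.3
tool_pos: [0.6283, 0.2185, 0.2295]
tool_rot: [-1.56, -0.087, 0.075]
contact_force: [3.1, 7.7, -5.0]
opening: 0.0106
```

```bash
python3 -c "
from st import *
lid()"
```

```text
t 36.3 p [0.6283 0.2185 0.2295] yawz 95.9 ydir [ 0.007  0.01  -1.   ] q [ 0.22  0.14  1.52  0.01  1.47 -1.46] F [ 3.1  7.7 -5. ] op 0.0106
lid -0.10031581661665658 0.13199432886629892 0.6419252690382177
```

Emit:
servo_tool(commands=[0, 0, 0, 0, 1.4, -1.3, 0, 0, 0, 0, 0, 1.6, -1.3, 0, 0, 0, 0, 0, 1.7, -1.1, 0, 0, 0, 0, 0, 1.8, -0.9, 0])

```text
t: 36.7
tool_pos: [0.6335, 0.1696, 0.1573]
tool_rot: [-1.554, -0.085, 0.073]
contact_force: [2.3, 13.6, -2.3]
opening: 0.0102
```

```bash
python3 -c "
from st import *
lid()"
```

```text
t 36.7 p [0.6335 0.1696 0.1573] yawz 95.8 ydir [ 0.007  0.015 -1.   ] q [ 0.14  0.17  1.61  0.01  1.35 -1.53] F [ 2.3 13.6 -2.3] op 0.0102
lid -0.14948295013395926 0.059847652497797096 0.10182048050711878
```

Emit:
servo_tool(commands=[0, 0, 0, 0, 0.8, 0.1, 0, 0, 0, 0, 0, 0.6, 0, 0, 0, 0, 0, 0, 0.5, 0, 0, 0, 0, 0, 0, 0.4, 0, 0])

```text
t: 37.1
tool_pos: [0.6335, 0.1689, 0.1533]
tool_rot: [-1.555, -0.083, 0.077]
contact_force: [-8.4, 2.3, 15.6]
opening: 0.0103
```

```bash
python3 -c "
from st import *
lid()"
```

```text
t 37.1 p [0.6335 0.1689 0.1533] yawz 95.9 ydir [ 0.003  0.015 -1.   ] q [ 0.14  0.18  1.61  0.01  1.35 -1.54] F [-8.4  2.3 15.6] op 0.0103
lid -0.15009528970549205 0.05575333367088885 0.07665728101549696
```

Emit:
servo_tool(commands=[0, 0, 0, 0, 0, 0, 0.5, 0, 0, 0, 0, 0, 0, 1, 0, 0, 0, 0, 0, 0, 1, 0, 0, 0, 0, -2, 0, 1, 0, 0, 0, 0, -4, 0, 1, 0, 0, 0, 0, -4, 0, 1, 0, 0, 0, 0, -4, 0, 1, 0, 0, 0, 0, 0, 0, 1])

```text
t: 37.9
tool_pos: [0.6304, 0.1609, 0.2842]
tool_rot: [-1.566, -0.068, 0.091]
contact_force: [1.1, -0.8, 0.7]
opening: 0.0852
```

```bash
python3 - <<'E'
from st import *
st([.523,.1064,.3],90); im=grab('wrist','w22'); W=world(im); grab('scene','sc22'); 
ex=np.array([-.11,.994]);ey=np.array([-.994,-.11]);c=np.array([.5845,.229])
w=W.reshape(-1,3); w=w[(w[:,2]>.1)&(w[:,2]<.2)]; bx=(w[:,:2]-c)@ex; by=(w[:,:2]-c)@ey
k=(abs(bx)<.08)&(abs(by)<.1)&(w[:,2]<.145); f=np.polyfit(bx[k],w[k,2],1); print('lid slope',f,k.sum())
b=w[(bx<-.08)&(bx>-.15)&(by>.03)&(by<.11)&(w[:,2]>.168)]; print('knob',cv2.minAreaRect((b[:,:2]*1000).astype(np.float32)),b[:,2].max())
h=w[(abs(bx)<.08)&(abs(by)<.1)&(w[:,2]>.15)]; print('handle top',np.percentile(h[:,2],[50,95]),h.mean(0))
E
```

```text
t 37.9 p [0.6304 0.1609 0.2842] yawz 95.8 ydir [-0.015  0.002 -1.   ] q [ 0.13  0.1   1.48  0.    1.58 -1.54] F [ 1.1 -0.8  0.7] op 0.0852
cm in tool axes [-11.25  -1.44  -4.33]
yaw turn -0.101
lid slope [0.00159458 0.12556135] 37433
knob ((523.2620239257812, 106.71833038330078), (14.320672035217285, 49.96156692504883), 86.49943542480469) 0.17766422746289706
handle top [0.16409886 0.16568918] [0.62774414 0.16805479 0.16377498]
```

View pics/w22.png

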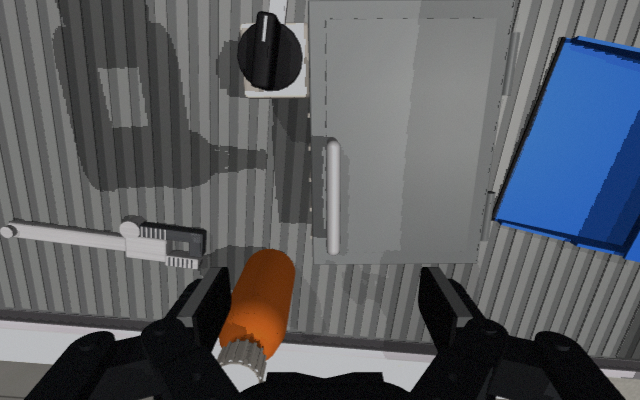

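Emit:
servo_tool(commands=[0, 0.05, 0, -3.6, 0, -1.8, 1, 0, 0.06, -0.01, -3.6, 0.5, -1.5, 1, 0, 0.05, 0, -3, 1, -1, 1, 0, 0, 0, 0, 0, 0, 1])

```text
t: 38.4
tool_pos: [0.521, 0.1098, 0.2487]
tool_rot: [-1.574, 0.08, -0.023]
contact_force: [0.5, 1.2, -1.1]
opening: 0.0859
```

```bash
python3 -c "
from st import *
st([.5233,.1067,.15],86.5)"
```

```text
t 38.4 p [0.521  0.1098 0.2487] yawz 86.2 ydir [-0.037 -0.003 -0.999] q [ 0.07 -0.15  1.78 -0.    1.55 -1.44] F [ 0.5  1.2 -1.1] op 0.0859
cm in tool axes [ 0.61  9.86 -0.25]
yaw turn 0.004
```

Emit:
servo_tool(commands=[0, 0, -0.02, 0.2, 2, -0.1, 1, 0, 0, -0.015, 0.2, 2, -0.1, 1, 0, 0, 0, 0.1, 2, 0, 1, 0, 0, 0, 0, 1.5, 0, 1, 0, 0, 0, 0, 0, 0, 1])

```text
t: 38.9
tool_pos: [0.5217, 0.1061, 0.1615]
tool_rot: [-1.577, 0.06, -0.041]
contact_force: [-0.0, 0.3, -0.2]
opening: 0.0851
```

```bash
python3 -c "
from st import *
st([.5233,.1067,.15],86.5)"
```

```text
t 38.9 p [0.5217 0.1061 0.1615] yawz 86.3 ydir [-0.013 -0.007 -1.   ] q [ 0.06 -0.11  1.89 -0.01  1.37 -1.44] F [-0.   0.3 -0.2] op 0.0851
cm in tool axes [0.17 1.15 0.08]
yaw turn 0.003
```

Emit:
servo_tool(commands=[0, 0, -0.01, 0.1, 0.8, 0, 1, 0, 0, 0, 0.1, 0.1, 0.1, 0.4, 0, 0, 0, 0, 0, 0, 0, 0, 0, 0, 0, 0, 0, 0, 0, 0, 0, 0, 0, 0, 0, 0, 0, 0, 0, 0, 0, 0, 0, 0, 0, 0, 0, 0, 0, 0, 0, 0, 0, 0, 0, 0], grip_force=60)

```text
t: 39.7
tool_pos: [0.526, 0.1068, 0.1545]
tool_rot: [-1.578, 0.048, -0.052]
contact_force: [0.1, 0.2, -1.4]
opening: 0.0128
```

```bash
python3 -c "
from st import *
st([.5233,.1067,.15],86.5)"
```

```text
t 39.7 p [0.526  0.1068 0.1545] yawz 86.4 ydir [ 0.002 -0.008 -1.   ] q [ 0.07 -0.1   1.89 -0.01  1.35 -1.44] F [ 0.1  0.2 -1.4] op 0.0128
cm in tool axes [-0.27  0.45 -0.02]
yaw turn 0.002
```

Emit:
servo_tool(commands=[0, 0, 0, 0, 0.5, 0, 0, 0, 0, 0, 0, 0.5, 0, 0, 0, 0, 0, 0, 0.4, 0, 0])

```text
t: 40.0
tool_pos: [0.5267, 0.1068, 0.1482]
tool_rot: [-1.579, 0.048, -0.051]
contact_force: [-13.7, -2.1, 25.0]
opening: 0.0123
```

```bash
python3 -c "
from st import *
st()"
```

```text
t 40.0 p [0.5267 0.1068 0.1482] yawz 86.4 ydir [ 0.001 -0.008 -1.   ] q [ 0.07 -0.09  1.9  -0.01  1.34 -1.44] F [-13.7  -2.1  25. ] op 0.0123
```

Emit:
servo_tool(commands=[0, 0.08, 0, -0.05, 0.3, 0, 0, 0, 0.12, 0, 0, 0.3, 0, 0, 0, 0.13, 0, 0, 0.3, 0, 0, 0, 0.13, 0, 0, 0.3, 0, 0, 0, 0.13, 0, 0, 0.3, 0, 0, 0, 0.13, 0, 0, 0.3, 0, 0])

```text
t: 40.6
tool_pos: [0.5257, 0.1048, 0.1483]
tool_rot: [-1.492, 0.632, -0.635]
contact_force: [-10.3, -2.5, 14.8]
opening: 0.0129
```

```bash
python3 -c "
from st import *
st([.5233,.1067,.15],6.3)"
```

```text
t 40.6 p [0.5257 0.1048 0.1483] yawz 43.6 ydir [-0.005 -0.015 -1.   ] q [ 0.07 -0.09  1.89 -0.02  1.34 -0.69] F [-10.3  -2.5  14.8] op 0.0129
cm in tool axes [-0.3  -0.17 -0.04]
yaw turn -0.652
```

Emit:
servo_tool(commands=[0, 0.13, 0, -0.05, 0.3, 0, 0, 0, 0.13, 0, -0.05, 0.3, 0, 0, 0, 0.13, 0, 0, 0.3, 0, 0, 0, 0.13, 0, 0, 0.3, 0, 0, 0, 0.1, 0, 0, 0.25, 0, 0])

```text
t: 41.1
tool_pos: [0.5239, 0.1039, 0.1485]
tool_rot: [-1.285, 1.123, -1.131]
contact_force: [-8.8, -1.5, 13.1]
opening: 0.0126
```

```bash
python3 -c "
from st import *
st([.5233,.1067,.15],6.3)"
```

```text
t 41.1 p [0.5239 0.1039 0.1485] yawz 6.6 ydir [-0.011 -0.02  -1.   ] q [ 0.07 -0.09  1.89 -0.02  1.35 -0.04] F [-8.8 -1.5 13.1] op 0.0126
cm in tool axes [-0.28 -0.15 -0.03]
yaw turn -0.006
```

Emit:
servo_tool(commands=[0, 0.03, 0, 0, 0.1, 0, 0, 0, 0, 0, 0, -0.3, 0, 0, 0, 0, 0, 0, -0.2, 0, 0.6, 0, 0, 0, 0, -0.2, 0, 1, 0, 0, 0, 0, -0.3, 0, 1, 0, 0, 0, 0, -3, 0, 1, 0, 0, 0, 0, -4, 0, 1, 0, 0, 0, 0, -4, 0, 1, 0, 0, 0, 3, -3, 0, 1, 0, 0, 0, 4, 0, 0, 1, 0, 0, 0, 0, 0, 0, 1])

```text
t: 42.2
tool_pos: [0.5317, 0.0365, 0.3068]
tool_rot: [-1.273, 1.143, -1.153]
contact_force: [-0.4, -0.9, 0.0]
opening: 0.0855
```

```bash
python3 - <<'E'
from st import *
st(); im=grab('wrist','w23'); W=world(im); grab('scene','sc23'); grab('side','s23')
ex=np.array([-.11,.994]);ey=np.array([-.994,-.11]);c=np.array([.5845,.229])
w=W.reshape(-1,3); w=w[(w[:,2]>.1)&(w[:,2]<.2)]; bx=(w[:,:2]-c)@ex; by=(w[:,:2]-c)@ey
k=(abs(bx)<.08)&(abs(by)<.1)&(w[:,2]<.145); print('lid slope',np.polyfit(bx[k],w[k,2],1),k.sum())
b=w[(bx<-.08)&(bx>-.15)&(by>.03)&(by<.11)&(w[:,2]>.168)]; print('knob',cv2.minAreaRect((b[:,:2]*1000).astype(np.float32)),np.percentile(b[:,2],[50,95]))
for n in ('w1','w22','w23'):
    V=world(dict(np.load(f'pics/{n}.npz'))).reshape(-1,3); bx=(V[:,:2]-c)@ex; by=(V[:,:2]-c)@ey
    k=(bx<-.095)&(bx>-.135)&(by>.05)&(by<.10); t=V[k&(V[:,2]>.165),2]; d=V[k&(V[:,2]>.135)&(V[:,2]<.155),2]; print(n,'knob top',np.percentile(t,[50,90]).round(4),'disc',np.median(d).round(4))
E
```

```text
t 42.2 p [0.5317 0.0365 0.3068] yawz 5.1 ydir [-0.011 -0.021 -1.   ] q [-0.06 -0.19  1.72 -0.02  1.62 -0.15] F [-0.4 -0.9  0. ] op 0.0855
lid slope [0.01583351 0.12643555] 11887
knob ((523.3880615234375, 106.31971740722656), (13.965438842773438, 50.058494567871094), 6.29641056060791) [0.17535885 0.17676099]
w1 knob top [0.1754 0.1765] disc 0.1457
w22 knob top [0.1753 0.1764] disc 0.1457
w23 knob top [0.1754 0.1765] disc 0.1456
```

View pics/w23.png

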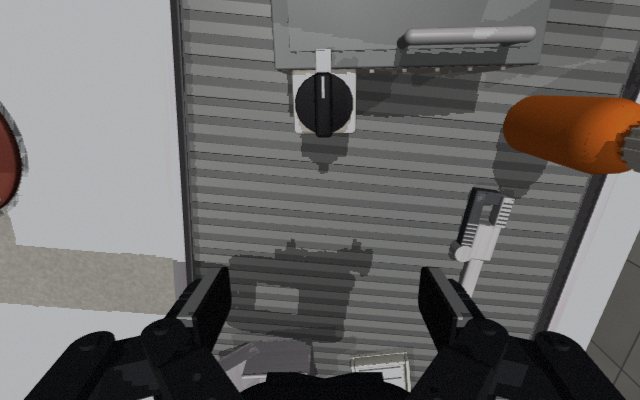

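View pics/s23.png

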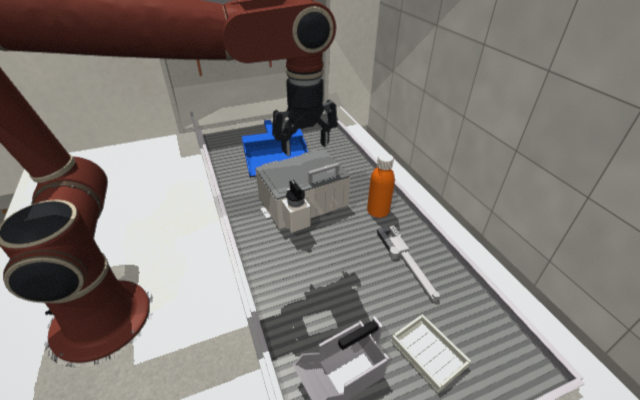

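```bash
python3 - <<'E'
from st import *
for n in('sc23','s23'):
    im=dict(np.load(f'pics/{n}.npz')); p=world(im).reshape(-1,3); c=im['frame'].reshape(-1,3).max(1)
    r=(p[:,0]>.3)&(p[:,0]<.62)&(p[:,1]>-.45)&(p[:,1]<-.2)
    g=p[r&(p[:,2]>.127)&(p[:,2]<.16)&(c<60)]; f,_,_,_=np.linalg.lstsq(np.c_[g[:,:2],np.ones(len(g))],g[:,2],rcond=None)
    print(n,cv2.minAreaRect((g[:,:2]*1000).astype(np.float32)),np.percentile(g[:,2],[50,95]).round(4))
im=dict(np.load('pics/s23.npz')); W=world(im); print(W[372,345],W[380,340],W[360,365])
b=im['frame'][310:400,280:400,::-1]; cv2.imwrite('pics/c23.png',cv2.resize(b,None,fx=5,fy=5))
E
```

```text
sc23 ((506.17181396484375, -323.98388671875), (89.00239562988281, 19.342437744140625), 7.428791046142578) [0.1409 0.1456]
s23 ((498.5585632324219, -326.60418701171875), (82.55197143554688, 17.001237869262695), 9.030333518981934) [0.1399 0.1419]
[ 0.4778267  -0.32876049  0.00810914] [ 0.46183533 -0.33928584  0.00678561] [ 0.52787779 -0.32127728  0.0083551 ]
```

View pics/c23.png

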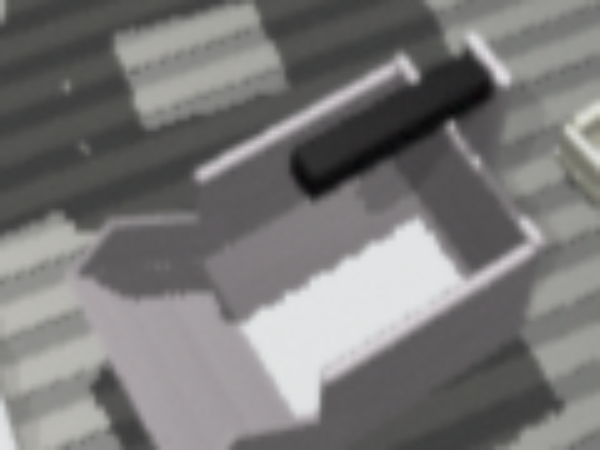

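The scoop is empty: the white patch at crop (350,310) is sunlight, at floor height. It stands flat on the tray, the latch is locked and the arm is clear, so I'm handing in.

```bash
python3 -c "
from station import ticket
print(ticket.finish_job())"
```

```text
the job is handed in; nothing more can be done
None
```

I finished the job at about 42 s and handed it in; the hand-in gives no verdict. I opened the box, poured in the three blocks from the scoop and added the one loose block I found. I then stood the scoop back near where it started, shut the lid and turned the knob back to locked.

What the last checks showed:
- **Blocks:** four were in the box before I shut the lid, and I saw no others on the tray. The scoop is empty.
- **Lid:** the full view right after shutting gave a slope of 0.002 rad. A later partial view gave 0.016 rad, so the two disagree slightly, but both are under the 0.05 limit.
- **Latch and knob:** the knob bar lines up with the box to within the measurement, so the latch is at about 0. The tongue is over the lid edge, and the knob's top is at the same height as at the start, so it has sprung out.
- **Scoop:** it stands level on the tray, with its grip top at about 0.142 m, well clear of the box.
- **Other objects:** the arm was not seen to touch the wrench, soap dish, bottle or dustpan. I judged that by eye and did not measure how far they moved.
- **Camera offset:** positions from the scene and side cameras differed by 4 to 8 mm. I used the wrist camera for the knob, scoop and block grasps.

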